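# Clear the attic desk for the evening

## Task

Clear the desk for the evening: take the tablet out of its upright dock and lean it on the reading stand, foot behind the lip, back on the rest, screen facing out to the front, without dropping it or letting it fall over. Pack every one of the small things lying on the desk (charger, tin, note block, stapler, USB hub; some may not be there) into the storage box so that they all lie below its rim, then put the lid on and press it down at both ends until it sits fully home all round. Leave the mug and the plant where they are.

Things in the scene. Friction and masses are not known exactly. Their poses are not given: they have to be found in the camera images.
- tablet: Tablet computer, a slab 200 wide (y) x 135 high (z) x 9 thick (x) mm, about 0.35 kg, aluminium back, black screen on the -x face. It starts standing on its long edge in the dock, screen towards the robot. Origin: centre of the bottom edge; z runs up the slab to the top edge, so it is best pinched from above across its thickness at the middle of the top edge.
- tablet_top (a point): Centre of the tablet's top edge (135 mm up its z from the origin).
- dock: Fixed upright tablet dock of aluminium: base 76 x 130 mm, 6 mm thick, with two cheeks 120 mm long (along y), 42 mm high over the desk, and a 12 mm slot between them along y in which the tablet stands loosely on the base. Origin: centre of the underside.
- stand: Fixed aluminium reading stand, front at -x. Base plate 130 (x) x 170 (y) x 8 mm. Front lip along y at x = -57 to -51 mm, 12 mm high above the plate. Back rest 150 mm wide, reclined 20 degrees from vertical towards +x: its front face runs from x = -28, z = 8 mm up the slope for 90 mm (to x = +3, z = 93 mm). Origin: centre of the underside.
- stand_seat (a point): Point on the stand's plate midway between lip and rest (x = -39.5, y = 0, z = 8 mm in the stand's frame), axes as the stand's. Lip and rest are 23 mm apart here: the tablet's foot stands here and its back leans on the rest.
- box: Fixed grey open box, long along y: outside 126 (x) x 214 (y) x 48 mm high, walls and floor 4 mm, inside 118 x 206 x 44 mm deep. Along the top of each end wall (y = +-105 mm) a stiff black seal strip stands 6 mm above the rim; pressed with about 8 to 10 N it goes down to the rim and stays. Origin: centre of the underside.
- box_in (a point): Centre of the box's inner floor (z = 4 mm in the box's frame), axes as the box's. Side by side along y, with their long sides across the box (along x), all five small things fit in one row with about 24 mm to spare, leaving 26 mm or more for a finger at either side.
- lid: Loose grey lid, about 0.25 kg, long along y: plate 146 (x) x 234 (y) x 5 mm, skirt 14 mm deep round it (inside 138 x 226 mm, 6 mm clear of the box all round). Lies on the desk on its skirt. Origin: centre of the skirt's underside; plate top at z = 19 mm. On the box it first rests on the seal strips, origin 40 mm above the desk; fully home it lies on the rim, origin at 34 mm.
- lid_grip (a point): Centre of the lid's black grip bar, at z = 33 mm in the lid's frame, axes as the lid's. The bar is 22 thick (x) x 80 long (y) x 28 mm high (top at z = 47 mm), to be pinched across its thickness. Pressing one end of the lid leaves the other end up; each end can be pressed on the plate about 85 mm from the middle.
- lid_end_l (a point): Underside of the lid's plate at its +y end (105 mm along y from the middle, z = 14 mm in the lid's frame). 54 mm above the desk when on the seal, 48 mm when home.
- lid_end_r (a point): The same point at the lid's -y end.
- charger: Black plug-in charger block, 60 (x) x 34 (y) x 30 mm high. Lies on the desk. Origin: centre of the underside. May be absent.
- tin: Round steel paper-clip tin, 50 mm across, 40 mm high, upright. Origin: centre of the underside. May be absent.
- notes: Block of brown kraft note paper, 64 (x) x 40 (y) x 36 mm high. Origin: centre of the underside. May be absent.
- stapler: Black mini stapler, 66 long (x) x 30 (y) x 34 mm high: base 66 x 30 x 8 mm, arm 66 x 24 mm at 20 to 34 mm height, so it can be pinched end to end (66 mm). Origin: centre of the underside. May be absent.
- hub: Small aluminium USB hub block, 62 (x) x 28 (y) x 26 mm high. Origin: centre of the underside. May be absent.
- mug: Bystander: white mug, 80 mm across, 92 mm high, beyond the work. Origin: centre of the underside.
- plantpot: Bystander: small potted plant, pot 92 mm across, 75 mm high, leaves to about 140 mm. Origin: centre of the pot's underside.

How it is judged (in metres and radians):
On the way, in this order (a step that is already met when the one before it is completed fails the run):
1. every small thing that is there lies in the box, below its rim (x of charger in the frame of box between -0.06 and 0.06 m and y of charger in the frame of box between -0.104 and 0.104 m and z of each of charger, tin, notes, stapler, hub in the frame of box below 0.032 m and x of tin in the frame of box between -0.06 and 0.06 m and y of tin in the frame of box between -0.104 and 0.104 m and x of notes in the frame of box between -0.06 and 0.06 m and y of notes in the frame of box between -0.104 and 0.104 m and x of stapler in the frame of box between -0.06 and 0.06 m and y of stapler in the frame of box between -0.104 and 0.104 m and x of hub in the frame of box between -0.06 and 0.06 m and y of hub in the frame of box between -0.104 and 0.104 m), for 0.2 s.
2. the lid is on the box and pressed fully home at both ends (z of lid_end_l in the frame of box between 0.044 and 0.0505 m and z of lid_end_r in the frame of box between 0.044 and 0.0505 m and horizontal distance between lid and box below 0.008 m and angle between the y axis of lid and the y axis of box, either way round below 0.06 rad), for 0.2 s.
At the end, for the whole second after the job is handed in: Small things in the box, undersides below 32 mm; lid within 2.5 mm of home at both ends, centred to 8 mm; tablet foot on the stand between lip and rest, within 35 mm of centre and 0.15 rad of square, leaning back 0.22 to 0.6 rad on the rest, screen out, still (all of step 1 and all of step 2 and x of tablet in the frame of stand between -0.052 and -0.022 m and z of tablet in the frame of stand between 0.004 and 0.018 m and y of tablet in the frame of stand between -0.035 and 0.035 m and x of tablet_top in the frame of stand above -0.012 m and angle between tablet's own z axis and vertical between 0.22 and 0.6 rad and angle between tablet's own x axis and vertical above 1.75 rad and angle between the y axis of tablet and the y axis of stand, either way round below 0.15 rad and linear speed of tablet below 0.02 m/s); the robot touches nothing.
It fails at once if the tablet is dropped, falls over or is laid flat (more than 1 rad from upright) (angle between tablet's own z axis and vertical above 1 rad).
It fails at once if the mug is pushed more than 30 mm or lifted (distance of mug from where it was at the start of the episode above 0.03 m).
It fails at once if the plant is pushed more than 30 mm or lifted (distance of plantpot from where it was at the start of the episode above 0.03 m).
Of charger, tin, notes, stapler, hub only 3 to 5 are there at a start; the rules pass over those that are not, and their reading is None.
At some moment in a run one of charger, tin, notes, stapler, hub may be knocked a few centimetres aside while the robot is not near it.
It also fails if it takes over 210 s, if anything falls off the work surface, if the arm or the gripper's body presses on something with over 40 N, if the wrist force passes 120 N, or if a joint passes its speed limit or range.

## Robot

A 6-joint arm with a two-finger parallel gripper is mounted at the origin on the work surface. World frame = base frame: x ahead of the robot, y to its left, z up, the work surface at z = 0. Lengths are in mm, angles in rad, forces in N, time in s.
With the tool pointing down it reaches from about 350 to 975 mm from the base axis. Payload 7.1 kg.
Tool frame: the origin (TCP) lies midway between the tips of the shut fingers; the grasp point (between the pads) lies 19 mm behind it (ctrl.hold_point_z is the distance from the TCP to the grasp point, in mm); z points along the fingers, y is the direction in which the jaws open and shut (so a half turn about z gives the same grasp; the last joint's range is limited). The gripper opens to 88 mm and grips with 3 to 60 N. Pads are 20 mm wide; open, the fingers measure 115 mm over their backs; the gripper's body (75 mm by 178 mm) begins 61 mm behind the grasp point.
Start: joints at [-1.359, 0.423, 1.63, -0, 1.089, -0.019], TCP at [142.992, -608.406, 222.675] pointing down, gripper open.
Joint ranges: [-3, 3], [-0.9, 2.11], [0.09, 2.58], [-1.31, 4.45], [0.11, 2.69], [-2.54, 2.54]. Speed limits (rad/s): [2.39, 2.39, 3.01, 3.14, 3.14, 3.14].

## Interface

Orientations are given as a rotation vector (axis times angle).
In Python, from workcell import ctrl, eyes gives the robot as it stands.
- The arm moves only by the tool move_arm, never from a script. Its argument "deltas" is a list of rows, each a list of 6 numbers: the shift along the tool's x, y, z in mm, then the turn, a rotation vector about the tool's x, y, z in rad. A call has 1 to 5 rows; each row shifts and turns the pose as measured when the row begins, along the tool's axes as they then stand; what a row does not reach is not made up. A row lasts 1/12 s, in which the tool goes at most 41.7 mm and 7.16 degrees, less where a joint would pass 70% of its speed; a pose out of reach is approached as far as the arm can. A call is refused whole if a number of a shift passes 41.7 or a number of a turn 0.125, either way. A call with a gripper value outside its range is refused whole. "hand" is the closure, from -1 (fully open) to 1 (shut), set as the call begins (left out, the last holds). The fingers move at their own pace and stop on an object; the grip force is fixed at half the most. Time passes only in rows, so rows that do not move let the fingers close. It gives the time, the measured TCP pose, the force and the opening at its end, in the units of the state.
- ctrl.get_obs(): the state, without advancing time (a new reading comes with each control period).
- eyes.get_image(name): name is "scene" or "top" or "wrist"; returns a dict with "frame" (480x640x3 uint8, red, green, blue), "range_z" (480x640 float32, mm along the optical axis (not along the pixel's ray), 0 where there is no reading), "fx", "fy", "cx", "cy" (pixels), "cam_to_world" (4x4, takes a point from camera to world coordinates). Camera axes: x right, y down, z forward; pixel columns grow to the right and rows downward; lengths in mm; the calibration is good to about 2 mm. A picture is of the moment at which its call begins.
- ctrl.close_job(): hands the job in, once; it reports no verdict.
The state is a dict: "t": time; "qpos": joint angles; "qvel": joint speeds; "joint_torque": joint torques, N m; "ee_pos": TCP position; "orientation": TCP orientation; "ft_force": force on the tool from outside, world axes, zero at the start; "moment": the same for the moment, N m; "width": finger opening in mm.
Only numpy, scipy, OpenCV 4.12 (cv2) and the standard library are available. Lean on these libraries where they do the work, as an engineer would, in place of code of your own. Each camera call takes 0.05 s, during which the arm holds its last target.

## Working session

There is one attempt and no reset: what is moved stays moved. The work goes in short steps, Python scripts to look and compute and a tool call to move; the robot and the scene stay as the last step left them, time stands still between calls to the robot, and variables do not carry over. Pictures are saved under pics/ and viewed, and the job is handed in when it is done.

Besides the shell and the picture viewer there is one more tool, called after "Call:" as name(argument=value, ...) on one line, values as JSON. move_arm: Moves the arm, as the interface text tells. Its arguments: {"type":"object","properties":{"deltas":{"type":"array"},"hand":{"type":"number"}},"required":["deltas"]}

```bash
ls -la; mkdir -p pics; python3 - <<'E'
from workcell import ctrl, eyes
import cv2, numpy as np
print(ctrl.get_obs())
for n in ("scene","top","wrist"):
    d=eyes.get_image(n); cv2.imwrite(f"pics/a_{n}.png",d["frame"][:,:,::-1]); print(n,d["fx"],d["fy"],d["cx"],d["cy"],np.round(d["cam_to_world"],3).tolist())
    np.savez(f"a_{n}.npz",**d)
E
```

```text
total 12
drwxr-xr-x  3 agent agent 4096 Dec  7 03:33 .
drwxr-xr-x 23 root  root  4096 Dec  7 03:33 ..
drwxr-xr-x  2 agent agent 4096 Dec  7 03:33 pics
{'t': 0.0, 'qpos': array([-1.35898927e+00,  4.23831083e-01,  1.63070947e+00,  1.76544426e-05,
        1.08861636e+00, -1.90341286e-02]), 'qvel': array([-0.0007342 , -0.00103884,  0.00014363, -0.00083299, -0.00027069,
        0.00159118]), 'joint_torque': array([ 1.22879988e-03, -5.44619501e+01, -2.73667020e+01,  6.44335337e-02,
        2.27390905e-02, -1.04633505e-04]), 'ee_pos': array([ 142.88578973, -607.85662436,  221.90015433]), 'orientation': array([-3.11914321e+00, -3.61607653e-01,  2.11916696e-04]), 'ft_force': array([0.56083851, 0.12074665, 0.36616111]), 'moment': array([ 0.02074469,  0.01971305, -0.0349351 ]), 'width': 88.07312886846975}
scene 585.4777402590415 585.4777402590415 319.1539751363188 249.16932887824495 [[-0.797, 0.516, -0.314, 980.734], [0.604, 0.678, -0.418, 539.661], [-0.003, -0.523, -0.853, 1326.6], [0.0, 0.0, 0.0, 1.0]]
top 537.6969795480002 537.6969795480002 311.9632153322352 236.78483366799827 [[-0.161, -0.965, 0.208, 289.159], [-0.987, 0.157, -0.035, -40.058], [0.001, -0.211, -0.977, 1136.425], [0.0, 0.0, 0.0, 1.0]]
wrist 400.38055708707003 400.38055708707003 322.8437673709015 236.16763448703054 [[0.23, -0.935, -0.27, 217.982], [-0.973, -0.221, -0.062, -590.938], [-0.002, 0.277, -0.961, 385.249], [0.0, 0.0, 0.0, 1.0]]
```

View pics/a_scene.png

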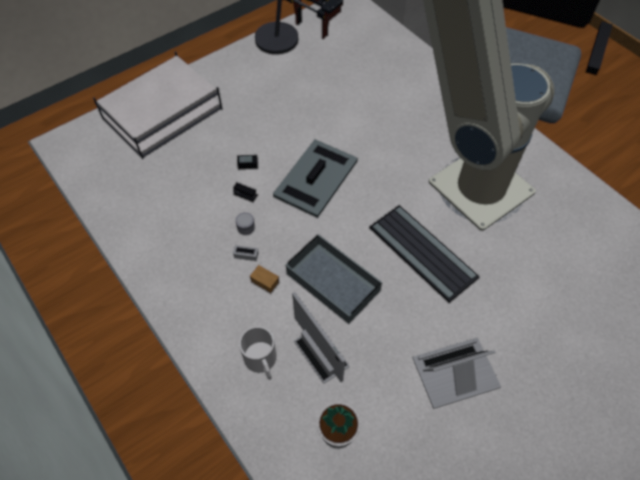

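View pics/a_top.png

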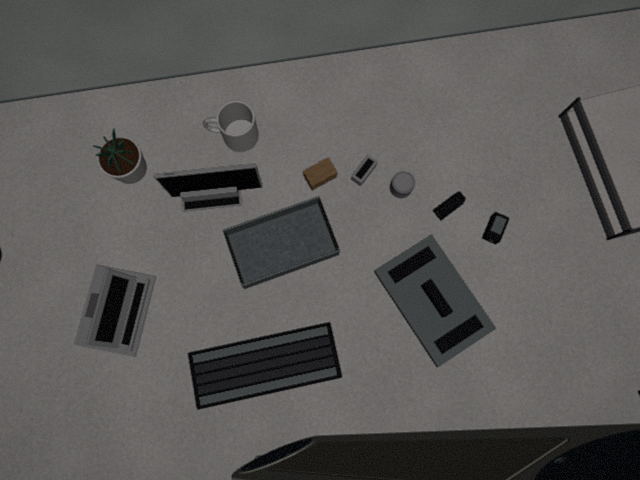

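View pics/a_wrist.png

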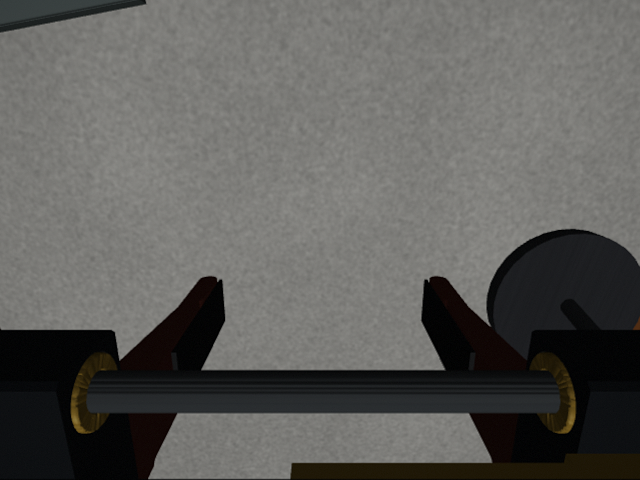

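Scene view: five small things run from (247,161) to (265,279), the box is at (333,277), the lid at (316,178), the tablet in its dock at (320,340) and the stand at (457,372). The top view has the small things at (496,228), (450,206), (402,184), (364,168) and (320,173). Next I measure them.

```bash
cat > h.py <<'E'
import numpy as np, cv2
from scipy.spatial.transform import Rotation as R
def load(f): 
    d=np.load(f); return {k:d[k] for k in d.files}
def cloud(d):
    z=d["range_z"].astype(float); v,u=np.mgrid[0:z.shape[0],0:z.shape[1]]
    P=np.stack([(u-d["cx"])/d["fx"]*z,(v-d["cy"])/d["fy"]*z,z,np.ones_like(z)],-1)
    W=P@d["cam_to_world"].T
    W=W[...,:3]; W[z<=0]=np.nan
    return W
def ray(d,u,v,h):
    T=d["cam_to_world"]; r=T[:3,:3]@np.array([(u-d["cx"])/d["fx"],(v-d["cy"])/d["fy"],1.]); c=T[:3,3]
    return c+r*(h-c[2])/r[2]
def up(im,x0,y0,x1,y1,s):
    return cv2.resize(im[y0:y1,x0:x1],None,fx=s,fy=s,interpolation=cv2.INTER_CUBIC)
E
python3 - <<'E'
from h import *
for n in ("top","scene"):
    d=load(f"a_{n}.npz"); W=cloud(d)
    cv2.imwrite(f"pics/b_{n}_z.png",np.clip(np.nan_to_num(W[...,2])*1.5+30,0,255).astype(np.uint8))
    m=(np.abs(W[...,2])<8); print(n,np.nanmedian(W[...,2][m]))
    x,y,z=W[...,0],W[...,1],W[...,2]
    m=((z>13)&(x>250)&(x<1100)&(abs(y)<900)).astype(np.uint8)
    k,L,S,C=cv2.connectedComponentsWithStats(m)
    for i in range(1,k):
        if S[i,4]<40: continue
        w=W[L==i]; h=np.percentile(w[:,2],90)
        t=w[w[:,2]>h-8]
        r=cv2.minAreaRect(t[:,:2].astype(np.float32))
        print(n,C[i].round(),S[i,4],"h90 %.1f"%h,np.round(r[0]),np.round(r[1]),round(r[2],1))
im=load("a_top.npz")["frame"][:,:,::-1]
cv2.imwrite("pics/b_t1.png",np.clip(up(im,60,100,350,400,2).astype(float)*2,0,255))
im=load("a_scene.npz")["frame"][:,:,::-1]
cv2.imwrite("pics/b_s1.png",np.clip(up(im,230,140,510,460,1.8).astype(float)*2,0,255))
E
```

```text
top 0.9790844668401633
top [611. 152.] 7615 h90 84.0 [ 579. -762.] [300. 151.] 6.0
top [234. 124.] 1420 h90 92.1 [788.  41.] [79. 79.] 16.3
top [121. 158.] 1776 h90 116.6 [754. 295.] [58. 57.] 27.5
top [363. 169.] 386 h90 29.2 [ 658. -214.] [28. 62.] 43.8
top [319. 172.] 632 h90 39.5 [ 664. -118.] [41. 64.] 19.4
top [209. 181.] 2766 h90 141.3 [666. 109.] [197.  13.] 87.1
top [402. 183.] 492 h90 43.5 [ 610. -288.] [49. 49.] 21.6
top [450. 203.] 360 h90 37.0 [ 550. -382.] [24. 66.] 27.3
top [280. 239.] 1458 h90 52.9 [526. -13.] [127. 213.] 10.9
top [495. 227.] 505 h90 33.4 [ 485. -468.] [35. 62.] 55.3
top [434. 298.] 7679 h90 23.7 [ 358. -308.] [234. 147.] 23.0
top [109. 309.] 2597 h90 89.6 [444. 352.] [ 16. 150.] 70.4
top [138. 314.] 288 h90 22.8 [425. 302.] [  9. 149.] 69.6
top [264. 359.] 4819 h90 18.0 [296.  60.] [ 95. 299.] 0.7
scene -1.3603474080799742
scene [158. 104.] 6464 h90 81.9 [ 584. -796.] [303. 233.] 7.3
scene [314. 178.] 2968 h90 23.6 [ 357. -303.] [238. 147.] 23.0
scene [247. 161.] 253 h90 31.2 [ 484. -464.] [39. 60.] 51.0
scene [244. 190.] 217 h90 34.6 [ 551. -377.] [29. 67.] 30.0
scene [245. 222.] 314 h90 42.0 [ 609. -284.] [49. 47.] 49.5
scene [425. 254.] 812 h90 17.6 [292.  66.] [ 84. 283.] 1.7
scene [418. 258.] 376 h90 17.8 [306.  52.] [ 66. 172.] 3.8
scene [333. 276.] 1586 h90 49.3 [525.  -9.] [130. 217.] 11.1
scene [246. 252.] 264 h90 27.2 [ 658. -211.] [31. 63.] 43.7
scene [264. 278.] 463 h90 36.9 [ 663. -115.] [43. 66.] 20.4
scene [319. 340.] 1690 h90 139.3 [665. 114.] [200.  11.] 86.9
scene [258. 349.] 1059 h90 90.5 [787.  45.] [80. 80.] 24.4
scene [447. 349.] 180 h90 21.5 [424. 304.] [ 10. 148.] 69.7
scene [462. 371.] 1057 h90 89.5 [444. 356.] [ 14. 148.] 69.9
scene [338. 425.] 1510 h90 121.5 [754. 297.] [54. 57.] 16.8[ WARN:0@0.642] global loadsave.cpp:1063 imwrite_ Unsupported depth image for selected encoder is fallbacked to CV_8U.
```

View pics/b_t1.png

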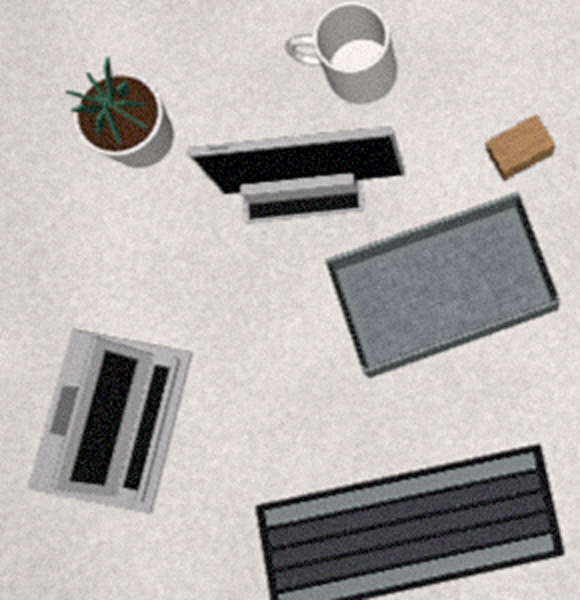

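View pics/b_s1.png

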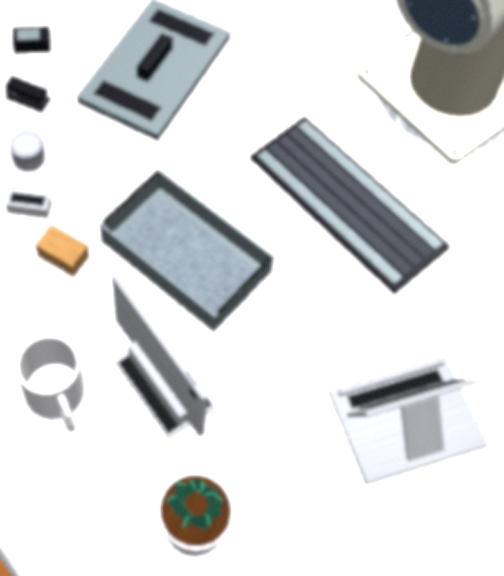

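View pics/b_top_z.png

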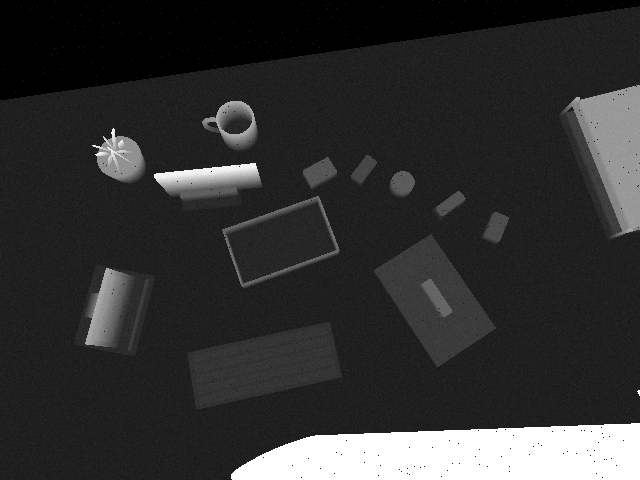

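The tool numbers agree between the two views to about 4 mm, and all five things are there. The black patch pairs on the lid, its bar and the stand's rest and lip all show clearly. I'll check the lid's heights and compare averaged poses, then start.

```bash
cat >> h.py <<'E'
BOX=dict(c=(526,-11),yaw=11.0)
def down(jaw_deg):
    # tool z down, tool y along jaw_deg
    a=np.radians(jaw_deg); y=np.array([np.cos(a),np.sin(a),0]); z=np.array([0,0,-1.]); x=np.cross(y,z)
    return R.from_matrix(np.stack([x,y,z],1))
def plan(obs,pos,rot,n=None,vmax=38,wmax=0.115):
    p=np.array(obs["ee_pos"]);r=R.from_rotvec(obs["orientation"])
    pos=np.array(pos,float)
    rv=(r.inv()*rot).as_rotvec(); 
    k=max(1,int(np.ceil(max(np.linalg.norm(pos-p)/vmax,np.linalg.norm(rv)/wmax))))
    if n: k=max(k,n)
    rows=[]
    for i in range(k):
        dp=(pos-p)/(k-i); loc=r.inv().apply(dp); w=(r.inv()*rot).as_rotvec()/(k-i)
        row=np.r_[np.round(loc,0 if k>1 else 1),np.round(w,3)]
        rows.append(row.tolist()); p=p+r.apply(row[:3]); r=r*R.from_rotvec(row[3:])
    for i in range(0,len(rows),5): print(str(rows[i:i+5]).replace(".0,",",").replace(".0]","]").replace("-0,","0,").replace("-0]","0]"))
def jaw(obs): 
    m=R.from_rotvec(obs["orientation"]).as_matrix(); return np.degrees(np.arctan2(m[1,1],m[0,1]))
def nearest(obs,ang):
    c=jaw(obs); return min([ang+180*k for k in range(-3,4)],key=lambda a:abs(a-c))
def objs(d,rg=None):
    W=cloud(d); x,y,z=W[...,0],W[...,1],W[...,2]
    m=((z>13)&(x>250)&(x<1100)&(abs(y)<900)).astype(np.uint8)
    k,L,S,C=cv2.connectedComponentsWithStats(m); out=[]
    for i in range(1,k):
        if not 150<S[i,4]<1000: continue
        w=W[L==i]; h=np.percentile(w[:,2],80); t=w[w[:,2]>h-6]; r=cv2.minAreaRect(t[:,:2].astype(np.float32))
        a=r[2]+(90 if r[1][1]>r[1][0] else 0)
        out.append((np.round(r[0],1),round(h,1),np.round(sorted(r[1]),0),round(a%180,1)))
    return out
E
python3 - <<'E'
from h import *
from workcell import ctrl
for n in ("top","scene"):
    d=load(f"a_{n}.npz"); W=cloud(d)
    c=np.array([357.5,-306]); q=np.radians(23); ey=np.array([np.cos(q),np.sin(q)]); ex=np.array([np.sin(q),-np.cos(q)])
    P=W.reshape(-1,3); b=(P[:,:2]-c)@ey; a=(P[:,:2]-c)@ex
    s=(abs(a)<60)&(abs(b)<95)&(abs(a)>20); print(n,"plate",np.nanmedian(P[s,2]))
    s=(abs(a)<60)&(abs(b)<60)&(P[:,2]>32); t=P[s]; r=cv2.minAreaRect(t[t[:,2]>np.percentile(t[:,2],50)-4][:,:2].astype(np.float32)); print("bar",np.percentile(t[:,2],[50,80]),r)
    s=(abs(a)<150)&(abs(b)<150)&((abs(a)>90)|(abs(b)>135)); print("desk",np.nanmedian(P[s,2]))
    # desk near box/stand
    for nm,cc in (("box",(526,-11)),("stand",(440,330)),("notes",(660,-115))):
        s=(np.hypot(P[:,0]-cc[0],P[:,1]-cc[1])<170)&(P[:,2]<6); print(nm,"desk",np.nanmedian(P[s,2]))
    c=np.array([526,-11]); s=(np.hypot(P[:,0]-c[0],P[:,1]-c[1])<45); print("floor",np.nanmedian(P[s,2]))
o=ctrl.get_obs(); print(jaw(o))
E
```

```text
top plate 19.90824168997017
bar [46.99225097 49.10866915] ((357.5008239746094, -308.05255126953125), (80.09363555908203, 23.18412971496582), 22.3319091796875)
desk 1.2431331394236622
box desk 1.518436663203488
stand desk 0.8794629794267621
notes desk 1.3345380172252135
floor 5.524547707673946
scene plate 17.11036085942783
bar [43.46672292 46.4249245 ] ((355.3409423828125, -303.5751953125), (82.68404388427734, 25.44232749938965), 21.622739791870117)
desk -1.9268149517531583
box desk -0.5897837318698294
stand desk -0.8819893653374038
notes desk -1.2856408407362778
floor 3.154024733481606
-76.7761585995877
```

Call:
move_arm(deltas=[[0,0,-20,0,0,0],[0,0,0,0,0,0]], hand=-1)

```text
t: 0.32
ee_pos: [142.8, -607.3, 241.2]
orientation: [-3.117, -0.361, 0.001]
ft_force: [0.3, -2.1, 0.5]
width: 87.8
```

```bash
python3 - <<'E'
from h import *
from workcell import ctrl,eyes
d=eyes.get_image("top"); print(objs(d)); d=eyes.get_image("scene"); print(objs(d))
o=ctrl.get_obs(); plan(o,(484.5,-466,90),down(-36))
E
```

```text
[(array([ 658.6, -214.9]), np.float64(28.9), array([28., 63.]), 133.8), (array([ 664.2, -118.2]), np.float64(38.6), array([42., 64.]), 111.1), (array([ 610.5, -288.2]), np.float64(42.4), array([49., 49.]), 124.6), (array([ 550.3, -381.5]), np.float64(36.2), array([24., 66.]), 117.7), (array([ 485., -468.]), np.float64(32.3), array([35., 60.]), 146.4), (array([424.4, 300.8]), np.float64(22.1), array([  8., 149.]), 159.8)]
[(array([ 484.5, -463.9]), np.float64(30.0), array([39., 58.]), 145.6), (array([ 549.6, -377.2]), np.float64(33.6), array([25., 67.]), 117.0), (array([ 609.7, -284.4]), np.float64(40.0), array([46., 51.]), 57.1), (array([308.9,  -2.2]), np.float64(16.5), array([ 71., 151.]), 94.6), (array([280.8,  63.4]), np.float64(16.8), array([ 70., 194.]), 62.5), (array([ 659. , -209.7]), np.float64(26.4), array([33., 62.]), 136.4), (array([ 663.3, -113.7]), np.float64(36.3), array([42., 66.]), 109.8), (array([290.6, 180.7]), np.float64(16.6), array([61., 82.]), 2.8), (array([424.9, 305.1]), np.float64(21.0), array([  9., 147.]), 159.5)]
[[33, -5, 14, -0.001, 0, -0.065], [33, -3, 13, -0.001, 0, -0.065], [34, -1, 13, -0.001, 0, -0.065], [34, 1, 14, -0.001, 0, -0.065], [33, 4, 13, -0.001, 0, -0.065]]
[[33, 6, 14, 0, 0, -0.064], [33, 8, 14, -0.001, -0.001, -0.065], [32, 10, 13, 0, 0, -0.064], [31, 12, 13, -0.001, -0.001, -0.065], [31, 14, 14, 0, 0, -0.064]]
[[30, 15, 13, -0.001, -0.001, -0.065]]
```

Call:
move_arm(deltas=[[33,-5,14,0,0,-0.065],[33,-3,13,0,0,-0.065],[34,-1,13,0,0,-0.065],[34,1,14,0,0,-0.065],[33,4,13,0,0,-0.065]])

```text
t: 0.83
ee_pos: [296.3, -542.9, 167.9]
orientation: [-3.016, -0.863, 0.002]
ft_force: [0.2, -0.2, 0.8]
width: 87.6
```

Call:
move_arm(deltas=[[33,6,13,0,0,-0.066],[33,8,13,0,0,-0.066],[32,10,13,0,0,-0.066],[31,12,13,0,0,-0.066],[31,14,13,0,0,-0.066]])

```text
t: 1.25
ee_pos: [456.4, -471.5, 94.4]
orientation: [-2.817, -1.367, 0.003]
ft_force: [0.7, -2.0, 0.1]
width: 87.5
```

```bash
python3 - <<'E'
from h import *
from workcell import ctrl,eyes
d=eyes.get_image("wrist"); cv2.imwrite("pics/c_w.png",np.clip(d["frame"][:,:,::-1].astype(float)*1.7,0,255).astype(np.uint8))
print(objs(d)[:3])
o=ctrl.get_obs(); print(o["ee_pos"],jaw(o),o["qpos"]); plan(o,(484.5,-466,60),down(-34.5))
E
```

```text
[]
[ 460.7043876  -467.78212912   91.68351086] -37.82708951707175 [-0.81278182  0.63167259  1.62028472  0.00441667  0.90245316 -0.15530112]
[[8, 9, 16, -0.006, -0.003, -0.029], [8, 9, 16, -0.006, -0.003, -0.029]]
```

View pics/c_w.png

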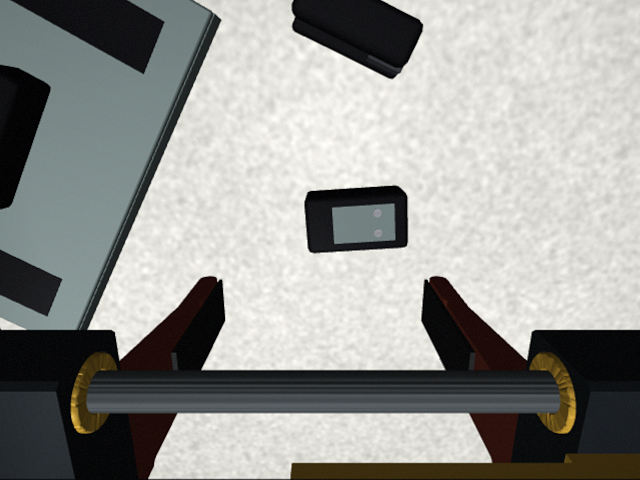

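Wrist view: the charger is at about (357,218), square to the jaws, with the stapler above it at (358,35). I'll localise it with the wrist depth too.

```bash
cat >> h.py <<'E'
def near(d,c,rad=55,lo=10,hi=60):
    W=cloud(d); P=W.reshape(-1,3); s=(np.hypot(P[:,0]-c[0],P[:,1]-c[1])<rad)&(P[:,2]>lo)&(P[:,2]<hi)
    w=P[s]
    if len(w)<60: return None
    h=np.percentile(w[:,2],80); t=w[w[:,2]>h-6]; r=cv2.minAreaRect(t[:,:2].astype(np.float32)); a=r[2]+(90 if r[1][1]>r[1][0] else 0)
    return np.round(r[0],1),round(h,1),np.round(sorted(r[1])),round(a%180,1)
E
python3 - <<'E'
from h import *
from workcell import ctrl,eyes
d=eyes.get_image("wrist"); print(near(d,(485,-466)))
print(near(d,(550,-380)))
print("lidbar",near(d,(357,-306),50,35,60))
E
```

```text
(array([ 483.4, -468.8]), np.float64(31.7), array([34., 60.]), 145.8)
(array([ 548.7, -382.5]), np.float64(35.7), array([24., 66.]), 117.7)
lidbar (array([ 377.6, -311.3]), np.float64(46.9), array([12., 47.]), 38.9)
```

Call:
move_arm(deltas=[[9,9,10,0,0,-0.03],[9,9,10,0,0,-0.03],[0,0,15,0,0,0],[0,0,15,0,0,0],[0,0,0,0,0,0]])

```text
t: 1.77
ee_pos: [483.1, -463.5, 37.4]
orientation: [-2.764, -1.459, 0.005]
ft_force: [-0.2, 0.8, 0.1]
width: 87.7
```

```bash
cat > p.py <<'E'
import sys
from h import *
from workcell import ctrl
x,y,z,j=map(float,sys.argv[1:5]); o=ctrl.get_obs(); print(np.round(o["t"],2),np.round(o["ee_pos"],1),"jaw",round(jaw(o),1),"w",round(o["width"],1))
plan(o,(x,y,z),down(nearest(o,j)),int(sys.argv[5]) if len(sys.argv)>5 else None)
E
python3 p.py 484.3 -467 9 145.5
```

```text
1.77 [ 483.1 -463.5   37.4] jaw -34.4 w 87.7
[[-2.3, 3.4, 28.4, -0.016, -0.005, 0.003]]
```

Call:
move_arm(deltas=[[-1,2,14,-0.008,0,0],[-1,1,14,-0.008,0,0],[0,0,2,0,0,0]])

```text
t: 2.02
ee_pos: [483.2, -468.0, 6.8]
orientation: [-2.778, -1.463, -0.006]
ft_force: [-0.2, 0.4, -0.0]
width: 88.0
```

Call:
move_arm(deltas=[[0,0,0,0,0,0],[0,0,0,0,0,0],[0,0,0,0,0,0],[0,0,0,0,0,0],[0,0,0,0,0,0]], hand=1)

```text
t: 2.43
ee_pos: [482.6, -469.8, 9.6]
orientation: [-2.781, -1.46, -0.006]
ft_force: [-0.0, -0.5, -1.1]
width: 60.0
```

```bash
python3 - <<'E'
from h import *
c=np.array([525.5,-11]);a=np.radians(101);e=np.array([np.cos(a),np.sin(a)])
for n,s in (("charger",-82),("stapler",-46),("tin",-2),("hub",41),("notes",79)): print(n,np.round(c+s*e,1))
from workcell import ctrl
o=ctrl.get_obs(); plan(o,(541,-91.5,90),down(11))
E
```

```text
charger [541.1 -91.5]
stapler [534.3 -56.2]
tin [525.9 -13. ]
hub [517.7  29.2]
notes [510.4  66.5]
[[31, -15, -7, 0, 0, -0.072], [32, -13, -7, 0, 0, -0.072], [33, -10, -7, 0, 0, -0.072], [34, -8, -7, 0, 0, -0.072], [34, -6, -7, 0, 0, -0.073]]
[[35, -3, -7, 0.001, 0, -0.072], [35, -1, -7, 0, -0.001, -0.073], [35, 2, -8, 0.001, 0, -0.072], [35, 5, -7, 0, -0.001, -0.073], [34, 7, -8, 0.001, 0, -0.072]]
[[34, 9, -7, 0, -0.001, -0.073]]
```

Call:
move_arm(deltas=[[0,0,-30,0,0,0],[0,0,-35,0,0,0],[0,0,-20,0,0,0]])

```text
t: 2.68
ee_pos: [479.6, -467.2, 92.2]
orientation: [-2.772, -1.456, -0.002]
ft_force: [-0.7, -0.3, -1.1]
width: 60.0
```

```bash
python3 p.py 541 -91.5 85 11
```

```text
2.68 [ 479.6 -467.2   92.2] jaw -34.6 w 60.0
[[31, -15, 1, -0.001, -0.001, -0.072], [32, -12, 1, -0.001, -0.001, -0.072], [33, -10, 1, -0.001, -0.001, -0.072], [34, -8, 1, 0, -0.001, -0.072], [34, -5, 1, -0.001, -0.001, -0.073]]
[[35, -3, 1, 0, -0.001, -0.072], [35, 0, 1, -0.001, -0.001, -0.073], [34, 2, 0, 0, 0, -0.072], [34, 5, 1, -0.001, -0.001, -0.073], [34, 7, 0, 0, 0, -0.072]]
[[34, 9, 1, -0.001, -0.001, -0.073]]
```

Call:
move_arm(deltas=[[31,-15,0,0,0,-0.072],[32,-12,0,0,0,-0.072],[33,-10,0,0,0,-0.072],[34,-8,0,0,0,-0.072],[34,-5,0,0,0,-0.073]])

```text
t: 3.1
ee_pos: [511.7, -302.5, 103.4]
orientation: [2.461, 1.935, 0.01]
ft_force: [0.8, 0.8, -2.3]
width: 59.7
```

Call:
move_arm(deltas=[[35,-3,0,0,0,-0.072],[35,0,0,0,0,-0.072],[34,2,0,0,0,-0.072],[34,5,0,0,0,-0.072],[34,7,0,0,0,-0.072]])

```text
t: 3.52
ee_pos: [539.0, -123.5, 106.3]
orientation: [2.05, 2.358, 0.009]
ft_force: [0.7, -0.7, -1.5]
width: 59.8
```

```bash
python3 p.py 541 -91.5 80 11 3
```

```text
3.52 [ 539.  -123.5  106.3] jaw 8.0 w 59.8
[[11, 2, 9, 0.005, 0.003, -0.018], [10, 2, 9, 0.005, 0.003, -0.017], [10, 3, 8, 0.005, 0.003, -0.018]]
```

Call:
move_arm(deltas=[[11,2,9,0,0,-0.018],[10,2,9,0.005,0.003,-0.018],[8,3,8,0.005,0.003,-0.018],[0,0,0,0,0,0]])

```text
t: 3.85
ee_pos: [543.0, -86.9, 80.1]
orientation: [1.977, 2.432, 0.005]
ft_force: [-0.9, -0.1, -0.8]
width: 59.3
```

```bash
python3 - <<'E'
from h import *
from workcell import ctrl,eyes
d=eyes.get_image("top"); f=np.clip(d["frame"][:,:,::-1].astype(float)*1.8,0,255).astype(np.uint8)
cv2.imwrite("pics/d_top.png",f)
d=eyes.get_image("wrist"); f=np.clip(d["frame"][:,:,::-1].astype(float)*1.8,0,255).astype(np.uint8)
cv2.imwrite("pics/d_w.png",f)
E
python3 p.py 541 -91.5 14 11 3
```

```text
3.95 [543.3 -88.4  81. ] jaw 11.7 w 59.8
[[-1, -1, 22, 0.003, 0.001, 0.004], [-1, -1, 23, 0.002, 0.002, 0.004], [0, -1, 22, 0.003, 0.001, 0.004]]
```

View pics/d_top.png

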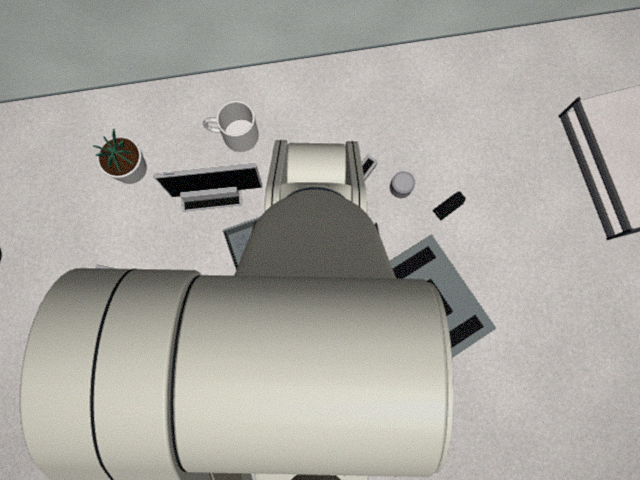

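View pics/d_w.png

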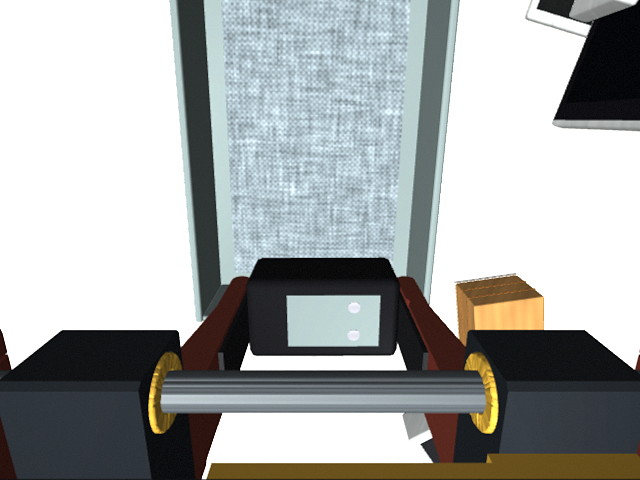

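Wrist view: the charger at (323,305) is centred between the box's side walls. The arm hides the box in the top view. I'll check the charger's offset in the gripper with the wrist depth.

```bash
python3 - <<'E'
from h import *
from workcell import ctrl,eyes
d=eyes.get_image("wrist"); o=ctrl.get_obs(); print(o["ee_pos"])
W=cloud(d).reshape(-1,3); a=np.radians(11); ex=np.array([np.cos(a),np.sin(a)]);ey=np.array([-ex[1],ex[0]])
q=W[:,:2]-np.array([525.5,-11]); bx=q@ex; by=q@ey; z=W[:,2]
p=o["ee_pos"][:2]-np.array([525.5,-11]); print("tcp in box",p@ex,p@ey)
s=(abs(bx-p@ex)<26)&(abs(by-p@ey)<30)&(z>90)&(z<110); print("charger top z",np.median(z[s]),"by range",np.percentile(by[s],[1,99]),"bx",np.percentile(bx[s],[1,99]))
s=(by>-50)&(by<80)&(z>40)&(z<56)
for sg in (1,-1):
    t=s&(bx*sg>45)&(bx*sg<75); print(sg,t.sum(),np.percentile(bx[t],[1,50,99]),np.polyfit(by[t],bx[t],1),np.median(z[t]))
E
```

```text
[543.46441181 -88.77538415  81.38028202]
tcp in box 2.7941120550919227 -79.77420265290074
charger top z 102.81816344577214 by range [-94.36338795 -61.47707977] bx [-22.68044913  28.27609591]
1 2908 [56.80049181 57.81893503 61.04654438] [1.49421262e-03 5.82949637e+01] 48.663212843624464
-1 3009 [-64.65719544 -61.36022727 -60.37445778] [ 1.75633648e-03 -6.18771788e+01] 48.463019496337296
```

Call:
move_arm(deltas=[[-2,-2,18,0.004,0,0.006],[-2,-2,18,0.004,0,0.006],[0,0,17,0,0,0],[0,0,8,0,0,0],[0,0,0,0,0,0]])

```text
t: 4.42
ee_pos: [541.7, -97.4, 20.4]
orientation: [2.013, 2.407, 0.002]
ft_force: [3.0, 11.6, 0.1]
width: 59.7
```

```bash
python3 p.py 541 -92 13.5 11
```

```text
4.42 [541.7 -97.4  20.4] jaw 10.2 w 59.7
[[5.5, 0.3, 6.9, 0.004, 0.002, -0.014]]
```

Call:
move_arm(deltas=[[5,0,0,0,0,-0.01],[0,0,4,0,0,0],[0,0,0,0,0,0]])

```text
t: 4.67
ee_pos: [540.7, -95.2, 15.8]
orientation: [2.006, 2.413, 0.002]
ft_force: [-0.2, 0.3, -0.7]
width: 59.8
```

```bash
python3 p.py 541 -92 13.5 11
```

```text
4.67 [540.7 -95.2  15.8] jaw 10.5 w 59.8
[[3.1, 0.9, 2.3, 0.004, 0.002, -0.008]]
```

Call:
move_arm(deltas=[[1,0,2,0,0,0],[0,0,0,0,0,0]])

```text
t: 4.83
ee_pos: [540.9, -95.6, 14.0]
orientation: [2.008, 2.41, 0.003]
ft_force: [-0.8, -1.1, -0.7]
width: 60.1
```

Call:
move_arm(deltas=[[0,0,0,0,0,0],[0,0,0,0,0,0],[0,0,0,0,0,0]], hand=-0.65)

```text
t: 5.08
ee_pos: [541.7, -96.5, 14.7]
orientation: [2.008, 2.408, 0.004]
ft_force: [-0.2, -0.6, 0.1]
width: 71.9
```

Call:
move_arm(deltas=[[0,0,-15,0,0,0],[0,0,-35,0,0,0],[0,0,-40,0,0,0],[0,0,-20,0,0,0]])

```text
t: 5.42
ee_pos: [537.5, -95.6, 123.7]
orientation: [-2.01, -2.411, 0.005]
ft_force: [0.7, -0.3, 0.2]
width: 72.4
```

```bash
cat > inbox.py <<'E'
from h import *
from workcell import ctrl,eyes
import sys
d=eyes.get_image("wrist"); cv2.imwrite("pics/"+sys.argv[1]+".png",np.clip(d["frame"][:,:,::-1].astype(float)*1.5,0,255).astype(np.uint8))
for n in ("wrist","scene","top"):
    if n!="wrist": d=eyes.get_image(n)
    W=cloud(d).reshape(-1,3); a=np.radians(11); ex=np.array([np.cos(a),np.sin(a)]);ey=np.array([-ex[1],ex[0]])
    q=W[:,:2]-np.array([525.5,-11]); bx=q@ex; by=q@ey; z=W[:,2]
    s=(abs(bx)<54)&(abs(by)<101)&(z>20)&(z<50)
    b=(by[s]//4).astype(int)*4
    print(n,{int(k):(int((b==k).sum()),int(np.median(z[s][b==k])),int(np.median(bx[s][b==k]))) for k in np.unique(b) if (b==k).sum()>8})
E
python3 inbox.py e_w; python3 p.py 550 -380 90 117.5
```

```text
wrist {-104: (110, 35, -3), -100: (489, 35, 0), -96: (509, 35, 0), -92: (520, 35, 0), -88: (530, 35, 0), -84: (519, 35, 0), -80: (545, 35, 0), -76: (548, 35, 0), -72: (840, 33, 0)}
scene {-104: (36, 40, -7), -100: (30, 30, 7), -96: (36, 31, 0), -92: (32, 32, 3), -88: (33, 31, 6), -84: (35, 32, 7), -80: (30, 32, -3), -76: (32, 31, 8), -72: (38, 33, 5), -68: (54, 28, -1)}
top {}
5.57 [537.6 -95.6 122.1] jaw 10.3 w 72.7
[[-23, -3, 3, 0, 0, 0.106], [-24, -1, 3, 0, 0, 0.106], [-24, 2, 3, 0, 0, 0.106], [-23, 4, 3, 0, 0, 0.106], [-23, 7, 3, 0, 0, 0.106]]
[[-22, 9, 2, 0, 0, 0.106], [-21, 11, 3, 0, 0, 0.106], [-19, 14, 2, 0, 0.001, 0.106], [-18, 15, 3, 0, 0, 0.106], [-16, 17, 2, -0.001, 0.001, 0.106]]
[[-14, 19, 3, 0, 0, 0.106], [-13, 21, 2, -0.001, 0.001, 0.105]]
```

View pics/e_w.png

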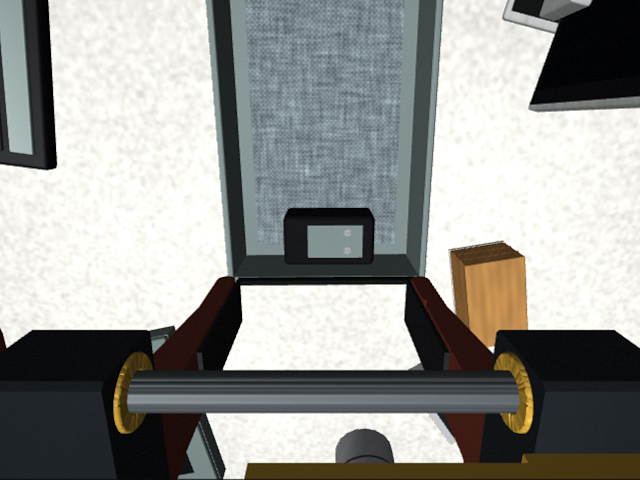

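The charger sits flush at the box's -y end (wrist image (330,238)). Next is the stapler.

Call:
move_arm(deltas=[[-23,-3,3,0,0,0.106],[-24,-1,3,0,0,0.106],[-24,2,3,0,0,0.106],[-23,4,3,0,0,0.106],[-23,7,3,0,0,0.106]], hand=-1)

```text
t: 5.98
ee_pos: [538.9, -212.7, 100.7]
orientation: [-2.579, -1.78, 0.011]
ft_force: [0.4, -0.4, -0.6]
width: 88.0
```

Call:
move_arm(deltas=[[-22,9,3,0,0,0.106],[-21,11,3,0,0,0.106],[-19,14,3,0,0,0.106],[-18,15,3,0,0,0.106],[-16,17,3,0,0,0.106]])

```text
t: 6.4
ee_pos: [535.1, -333.4, 73.7]
orientation: [-2.961, -1.0, 0.029]
ft_force: [0.1, -0.4, 0.3]
width: 87.7
```

```bash
python3 - <<'E'
from h import *
from workcell import ctrl,eyes
for n in ("wrist","top","scene"):
    d=eyes.get_image(n); print(n,near(d,(550,-380)))
E
python3 p.py 550 -380 60 117.5 4
```

```text
wrist (array([ 549.3, -381.7]), np.float64(35.4), array([24., 65.]), 117.4)
top None
scene (array([ 548.4, -377.8]), np.float64(32.8), array([28., 66.]), 116.2)
6.55 [ 535.  -333.5   73.8] jaw -52.4 w 87.5
[[-4, 12, 3, -0.005, 0.004, 0.044], [-4, 12, 3, -0.005, 0.003, 0.044], [-3, 12, 4, -0.005, 0.004, 0.044], [-2, 11, 3, -0.005, 0.003, 0.044]]
```

Call:
move_arm(deltas=[[-4,12,3,-0.005,0.004,0.045],[-4,12,3,-0.005,0.004,0.045],[-3,12,3,-0.005,0.004,0.045],[-2,12,3,-0.005,0.004,0.045],[0,0,0,0,0,0]])

```text
t: 6.97
ee_pos: [548.5, -374.3, 55.0]
orientation: [-3.042, -0.748, 0.006]
ft_force: [-0.6, 0.1, -0.1]
width: 87.6
```

```bash
python3 p.py 549.5 -380.5 9 117.3 4
```

```text
6.97 [ 548.5 -374.3   55. ] jaw -62.4 w 87.6
[[0, 2, 11, -0.002, 0, 0.001], [-1, 1, 12, -0.003, 0, 0.002], [0, 2, 11, -0.002, 0.001, 0.001], [-1, 1, 12, -0.003, 0, 0.002]]
```

Call:
move_arm(deltas=[[-1,2,11,0,0,0],[-1,2,12,0,0,0],[0,1,11,0,0,0],[0,0,9,0,0,0],[0,0,0,0,0,0]])

```text
t: 7.38
ee_pos: [547.0, -373.7, 5.5]
orientation: [-3.032, -0.764, 0.011]
ft_force: [0.1, -0.6, 0.0]
width: 87.8
```

Call:
move_arm(deltas=[[0,0,0,0,0,0],[0,0,0,0,0,0],[0,0,0,0,0,0],[0,0,0,0,0,0]], hand=1)

```text
t: 7.72
ee_pos: [546.8, -372.8, 4.4]
orientation: [-3.031, -0.766, 0.013]
ft_force: [-0.6, -0.3, -1.3]
width: 66.0
```

Call:
move_arm(deltas=[[0,0,-30,0,0,0],[0,0,-35,0,0,0],[0,0,-25,0,0,0],[0,0,0,0,0,0]])

```text
t: 8.05
ee_pos: [546.3, -372.8, 96.0]
orientation: [-3.027, -0.765, 0.018]
ft_force: [1.2, -0.1, -0.8]
width: 66.1
```

```bash
python3 p.py 535 -60 95 11
```

```text
8.05 [ 546.3 -372.8   96. ] jaw -61.6 w 66.1
[[12, -23, 1, -0.002, -0.001, -0.106], [14, -22, 0, -0.002, -0.001, -0.106], [16, -20, 0, -0.002, -0.001, -0.106], [18, -19, 0, -0.002, -0.001, -0.105], [20, -17, 0, -0.002, -0.001, -0.106]]
[[22, -14, 0, -0.002, 0, -0.105], [23, -12, 0, -0.002, -0.001, -0.106], [24, -10, 0, -0.002, 0, -0.105], [25, -7, 1, -0.002, -0.001, -0.106], [26, -4, 0, -0.002, 0, -0.105]]
[[26, -1, 1, -0.002, -0.001, -0.106], [27, 1, 0, -0.002, 0, -0.105]]
```

Call:
move_arm(deltas=[[12,-23,0,0,0,-0.106],[14,-22,0,0,0,-0.106],[16,-20,0,0,0,-0.106],[18,-19,0,0,0,-0.106],[20,-17,0,0,0,-0.106]])

```text
t: 8.47
ee_pos: [541.5, -244.8, 99.7]
orientation: [-2.716, -1.552, 0.003]
ft_force: [0.7, 0.4, -0.8]
width: 66.1
```

Call:
move_arm(deltas=[[22,-14,0,0,0,-0.105],[23,-12,0,0,0,-0.105],[24,-10,0,0,0,-0.105],[25,-7,0,0,0,-0.105],[26,-4,0,0,0,-0.105]])

```text
t: 8.88
ee_pos: [530.1, -108.2, 98.8]
orientation: [-2.189, -2.23, -0.001]
ft_force: [-0.4, 0.3, -1.6]
width: 66.1
```

```bash
python3 p.py 535 -60 90 11
```

```text
8.88 [ 530.1 -108.2   98.8] jaw 1.1 w 66.1
[[24, 3, 5, -0.005, -0.006, -0.087], [24, 5, 4, -0.005, -0.007, -0.086]]
```

Call:
move_arm(deltas=[[18,3,4,-0.005,-0.006,-0.06],[14,3,2,-0.005,-0.007,-0.06],[8,2,0,0,0,-0.03],[0,0,0,0,0,0],[0,0,0,0,0,0]])

```text
t: 9.3
ee_pos: [532.4, -60.6, 91.1]
orientation: [-2.004, -2.415, 0.002]
ft_force: [1.1, 0.7, -1.2]
width: 66.0
```

```bash
cat > held.py <<'E'
import sys
from h import *
from workcell import ctrl,eyes
d=eyes.get_image("wrist"); o=ctrl.get_obs()
cv2.imwrite("pics/"+sys.argv[1]+".png",np.clip(d["frame"][:,:,::-1].astype(float)*1.5,0,255).astype(np.uint8))
W=cloud(d).reshape(-1,3); a=np.radians(11); ex=np.array([np.cos(a),np.sin(a)]);ey=np.array([-ex[1],ex[0]])
q=W[:,:2]-np.array([525.5,-11]); bx=q@ex; by=q@ey; z=W[:,2]
p=o["ee_pos"][:2]-np.array([525.5,-11]); print("tcp",np.round(o["ee_pos"],1),"in box",p@ex,p@ey,"jaw",jaw(o),"w",o["width"],"F",o["ft_force"].round(1))
t0=o["ee_pos"][2]
s=(abs(bx-p@ex)<20)&(abs(by-p@ey)<32)&(z>t0+4)&(z<t0+45); zt=np.percentile(z[s],90); s&=z>zt-6
print("held top z",zt,"by",np.percentile(by[s],[2,98]).round(1),"center",np.percentile(by[s],[2,98]).mean().round(1))
s=(abs(bx)<50)&(abs(by)<101)&(z>22)&(z<48)
b=(by[s]//4).astype(int)*4
print("in box",{int(k):(int((b==k).sum()),int(np.median(z[s][b==k]))) for k in np.unique(b) if (b==k).sum()>15})
s=(by>-90)&(by<90)&(z>40)&(z<56)
print("walls",[np.median(bx[s&(bx*g>50)&(bx*g<70)]).round(1) for g in (1,-1)])
E
python3 held.py f_w
```

```text
tcp [532.4 -61.   91.2] in box -2.767128051726271 -50.352633352023105 jaw 10.60410978420288 w 66.1644832511246 F [-1.1 -0.2 -1.4]
held top z 122.50328880428549 by [-64.3 -42.1] center -53.2
in box {}
walls [np.float64(57.9), np.float64(-61.4)]
```

View pics/f_w.png

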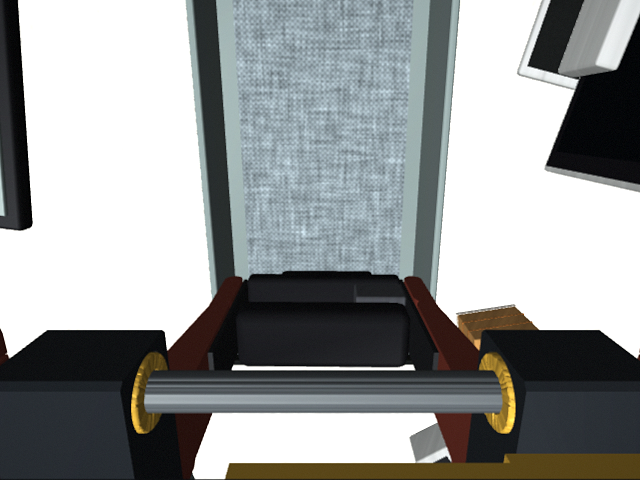

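Call:
move_arm(deltas=[[3,1,18,0,0,0],[1,0,22,0,0,0],[0,0,20,0,0,0],[0,0,12,0,0,0],[0,0,0,0,0,0]])

```text
t: 9.77
ee_pos: [535.8, -61.6, 18.5]
orientation: [2.019, 2.404, 0.004]
ft_force: [3.1, 8.9, -4.1]
width: 66.1
```

```bash
python3 p.py 534.5 -57.5 9 11
```

```text
9.77 [535.8 -61.6  18.5] jaw 9.9 w 66.1
[[4.2, -0.6, 9.5, 0.003, 0, -0.018]]
```

Call:
move_arm(deltas=[[6,0,-4,0,0,-0.015],[3,0,0,0,0,0],[0,0,0,0,0,0]])

```text
t: 10.02
ee_pos: [534.1, -53.8, 23.2]
orientation: [2.004, 2.417, 0.003]
ft_force: [-0.8, 0.9, -1.3]
width: 66.1
```

```bash
python3 held.py f_w2; python3 p.py 534.5 -57.5 9 11
```

```text
tcp [534.5 -53.9  23.4] in box 0.6645000507735213 -43.854562258051914 jaw 10.678610427865449 w 65.77197717233749 F [ 0.2  0.3 -0.6]
held top z 54.58815127456488 by [-57.8 -35.6] center -46.7
in box {-104: (239, 35), -100: (930, 35), -96: (438, 35), -76: (240, 34), -72: (267, 34), -44: (735, 27), -40: (1399, 28), -36: (4264, 31)}
walls [np.float64(57.6), np.float64(-61.1)]
10.07 [534.5 -53.9  23.4] jaw 10.7 w 65.8
[[-3.5, -0.7, 14.4, 0.003, 0, -0.006]]
```

View pics/f_w2.png

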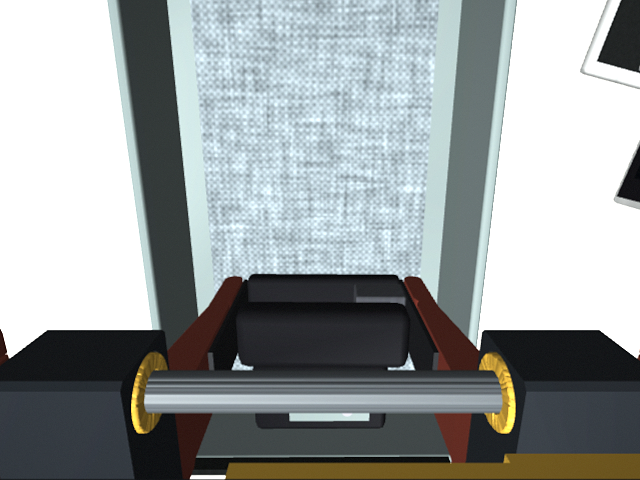

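Call:
move_arm(deltas=[[0,0,8,0,0,0],[0,0,6,0,0,0],[0,0,0,0,0,0],[0,0,0,0,0,0]])

```text
t: 10.4
ee_pos: [536.3, -54.3, 10.2]
orientation: [2.001, 2.414, 0.007]
ft_force: [-0.5, -0.0, -0.7]
width: 66.0
```

```bash
python3 p.py 534.5 -57.5 9 11
```

```text
10.4 [536.3 -54.3  10.2] jaw 10.7 w 66.0
[[-2.8, -2.3, 1.2, 0.007, 0.002, -0.006]]
```

Call:
move_arm(deltas=[[-3,-2,1,0,0,0],[0,0,1,0,0,0],[0,0,0,0,0,0]])

```text
t: 10.65
ee_pos: [534.9, -58.2, 8.7]
orientation: [2.001, 2.414, 0.007]
ft_force: [-0.0, -0.8, -1.3]
width: 66.0
```

Call:
move_arm(deltas=[[0,0,0,0,0,0],[0,0,0,0,0,0],[0,0,0,0,0,0]], hand=-0.75)

```text
t: 10.9
ee_pos: [535.2, -58.7, 9.0]
orientation: [2.001, 2.413, 0.007]
ft_force: [-0.1, 0.1, 0.7]
width: 76.9
```

Call:
move_arm(deltas=[[0,0,-15,0,0,0],[0,0,-35,0,0,0],[0,0,-40,0,0,0],[0,0,-20,0,0,0],[0,0,0,0,0,0]])

```text
t: 11.32
ee_pos: [532.5, -58.5, 120.8]
orientation: [2.004, 2.417, 0.002]
ft_force: [1.7, -0.2, -0.0]
width: 76.8
```

```bash
python3 inbox.py g_w; python3 p.py 609.5 -286 90 -80
```

```text
wrist {-104: (107, 35, -2), -100: (462, 35, 0), -96: (466, 35, 0), -92: (454, 35, 0), -88: (474, 35, 0), -84: (485, 35, 0), -80: (506, 35, 0), -76: (526, 35, 0), -72: (809, 29, 0), -64: (389, 38, 1), -60: (590, 39, 1), -56: (600, 39, 0), -52: (593, 39, 1), -48: (603, 39, 1), -44: (986, 37, 3), -40: (137, 25, 20)}
scene {-104: (14, 37, 22), -100: (18, 30, 21), -96: (15, 31, 20), -92: (14, 31, 23), -88: (12, 30, 23), -84: (20, 31, 15), -80: (28, 32, 10), -76: (25, 31, 12), -72: (43, 31, -2), -68: (30, 26, 5), -60: (30, 34, 3), -56: (38, 36, 5), -52: (39, 35, 4), -48: (35, 36, 8), -44: (42, 35, 0), -40: (60, 33, 10)}
top {}
11.47 [530.  -58.1 116.7] jaw 10.7 w 76.6
[[-17, 3, 2, 0, 0, -0.111], [-17, 1, 2, 0, 0, -0.111], [-17, -1, 2, 0, 0, -0.111], [-17, -3, 2, 0, 0, -0.111], [-17, -5, 2, 0, 0, -0.112]]
[[-16, -7, 2, 0, 0, -0.111], [-15, -9, 2, 0, 0, -0.112], [-14, -10, 2, 0, -0.001, -0.111], [-13, -12, 2, 0, 0, -0.112], [-11, -13, 2, 0, -0.001, -0.111]]
[[-10, -14, 2, 0, 0, -0.112], [-8, -15, 1, 0, -0.001, -0.111], [-6, -16, 2, 0, 0, -0.112], [-4, -16, 1, 0, -0.001, -0.111]]
```

View pics/g_w.png

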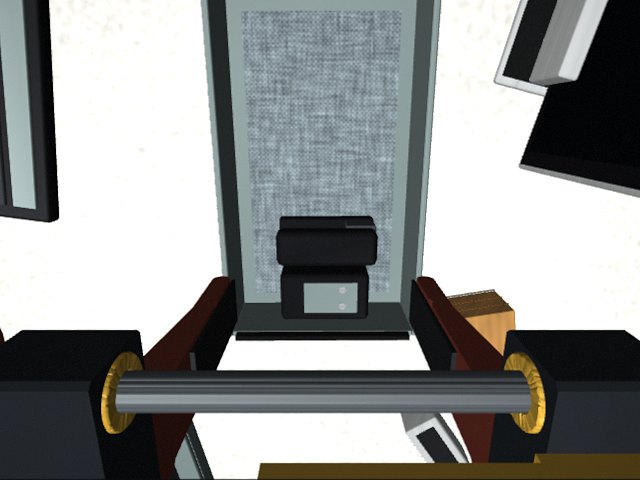

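The charger and stapler lie tight together at the -y end (wrist image (325,268)). The tin is next; it is round, so I keep the jaw angle.

```bash
python3 p.py 609.5 -286 75 11
```

```text
11.47 [530.  -58.1 116.7] jaw 10.7 w 76.6
[[-34, 5, 6, -0.001, 0, -0.001], [-34, 5, 6, 0, 0, -0.001], [-34, 5, 6, -0.001, 0, -0.001], [-34, 5, 6, 0, 0, -0.001], [-34, 5, 6, -0.001, 0, -0.001]]
[[-34, 5, 6, 0, -0.001, 0], [-35, 5, 5, -0.001, 0, -0.001]]
```

Call:
move_arm(deltas=[[-34,5,2,0,0,0],[-34,5,4,0,0,0],[-34,5,6,0,0,0],[-34,5,6,0,0,0],[-34,5,6,0,0,0]], hand=-1)

```text
t: 11.88
ee_pos: [581.1, -218.4, 81.9]
orientation: [-1.982, -2.414, 0.011]
ft_force: [0.2, -0.4, 0.4]
width: 87.4
```

Call:
move_arm(deltas=[[-30,5,4,0,0,0],[-15,3,2,0,0,0],[0,0,0,0,0,0],[0,0,0,0,0,0]])

```text
t: 12.22
ee_pos: [594.0, -267.6, 62.9]
orientation: [-1.982, -2.399, 0.017]
ft_force: [-0.1, -0.1, -0.3]
width: 87.8
```

```bash
python3 - <<'E'
from h import *
from workcell import ctrl,eyes
for n in ("wrist","top","scene"):
    d=eyes.get_image(n); print(n,near(d,(609.5,-286),40,25,52))
E
python3 p.py 609.5 -286 60 11
```

```text
wrist (array([ 609.1, -289.2]), np.float64(42.0), array([49., 50.]), 136.2)
top None
scene (array([ 604.2, -278.7]), np.float64(40.7), array([31., 47.]), 40.1)
12.37 [ 594.4 -266.3   64.4] jaw 11.0 w 87.9
[[-22.3, 11.2, 3.8, -0.027, -0.016, 0]]
```

Call:
move_arm(deltas=[[-12,6,2,-0.014,-0.008,0],[-10,6,2,-0.013,-0.008,0],[-3,1,4,0,0,0],[0,0,0,0,0,0]])

```text
t: 12.7
ee_pos: [614.0, -286.8, 56.3]
orientation: [1.99, 2.425, 0.003]
ft_force: [-0.2, 0.3, -0.4]
width: 87.8
```

```bash
python3 p.py 609.3 -287.5 12 11 3
```

```text
12.7 [ 614.  -286.8   56.3] jaw 11.2 w 87.8
[[0, -2, 15, 0.001, 0.001, 0.001], [0, -1, 15, 0.002, 0.001, 0.002], [0, -2, 14, 0.001, 0, 0.001]]
```

Call:
move_arm(deltas=[[0,-2,14,0,0,0],[0,-2,15,0,0,0],[0,-1,12,0,0,0],[0,0,0,0,0,0]])

```text
t: 13.03
ee_pos: [609.7, -287.8, 12.8]
orientation: [1.988, 2.424, 0.004]
ft_force: [-0.3, 1.1, -1.1]
width: 87.9
```

Call:
move_arm(deltas=[[0,0,0,0,0,0],[0,0,0,0,0,0],[0,0,0,0,0,0],[0,0,0,0,0,0],[0,0,0,0,0,0]], hand=1)

```text
t: 13.45
ee_pos: [609.2, -287.3, 12.1]
orientation: [1.989, 2.425, 0.003]
ft_force: [0.5, -0.4, -0.1]
width: 57.8
```

Call:
move_arm(deltas=[[0,0,-30,0,0,0],[0,0,-35,0,0,0],[0,0,-20,0,0,0],[0,0,0,0,0,0]])

```text
t: 13.78
ee_pos: [608.3, -286.7, 99.4]
orientation: [1.99, 2.427, 0.002]
ft_force: [0.9, 0.4, 1.1]
width: 31.3
```

```bash
python3 p.py 527.5 -21 95 11
```

```text
13.78 [ 608.3 -286.7   99.4] jaw 11.3 w 31.3
[[35, -3, 1, 0, 0, 0.001], [34, -3, 0, 0, 0, 0.001], [35, -4, 1, 0, 0, 0.001], [34, -4, 0, 0.001, 0, 0], [35, -3, 1, 0, 0, 0.001]]
[[34, -4, 0, 0.001, 0, 0], [35, -3, 1, 0, 0.001, 0.001], [34, -4, 0, 0.001, 0, 0]]
```

I lifted before the fingers had closed on the tin. I'll reopen, check the tin and redo the grasp.

Call:
move_arm(deltas=[[0,0,0,0,0,0],[0,0,0,0,0,0],[0,0,0,0,0,0],[0,0,0,0,0,0]], hand=-1)

```text
t: 14.12
ee_pos: [608.2, -286.6, 98.8]
orientation: [1.99, 2.426, 0.003]
ft_force: [-0.2, -0.3, -0.6]
width: 54.7
```

```bash
python3 - <<'E'
from h import *
from workcell import ctrl,eyes
for n in ("wrist","scene"):
    d=eyes.get_image(n); print(n,near(d,(609.5,-286),40,25,52)); 
    cv2.imwrite(f"pics/h_{n}.png",np.clip(d["frame"][:,:,::-1].astype(float)*1.5,0,255).astype(np.uint8))
E
python3 p.py 609.5 -287 12 11
```

```text
wrist (array([ 608.9, -289.2]), np.float64(42.0), array([49., 49.]), 38.3)
scene (array([ 609.2, -283.4]), np.float64(40.2), array([48., 50.]), 58.9)
14.22 [ 608.  -286.5   98.6] jaw 11.3 w 62.5
[[0, 0, 29, 0.001, 0.001, 0.002], [0, 1, 29, 0.001, 0, 0.002], [-1, 0, 29, 0.001, 0.001, 0.001]]
```

View pics/h_wrist.png

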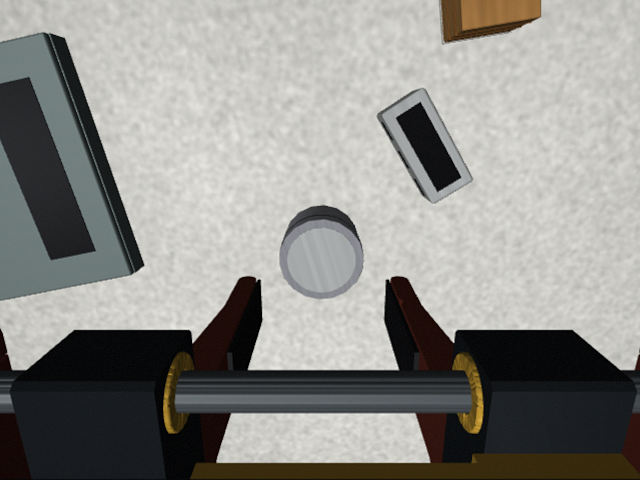

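The tin stands upright and unmoved at (321,258). I'll wait for the fingers to open, then go down again.

Call:
move_arm(deltas=[[0,0,10,0,0,0],[0,0,10,0,0,0],[0,0,10,0,0,0],[0,0,0,0,0,0],[0,0,0,0,0,0]])

```text
t: 14.63
ee_pos: [606.3, -285.7, 61.7]
orientation: [-1.991, -2.428, -0.001]
ft_force: [-0.0, -1.1, 0.0]
width: 87.9
```

Call:
move_arm(deltas=[[0,0,20,0,0,0],[0,0,20,0,0,0],[0,0,16,0,0,0],[0,0,0,0,0,0]])

```text
t: 14.97
ee_pos: [607.0, -286.0, 4.0]
orientation: [-1.992, -2.429, -0.001]
ft_force: [-1.2, 0.5, 0.3]
width: 87.8
```

Call:
move_arm(deltas=[[0,0,0,0,0,0],[0,0,0,0,0,0],[0,0,0,0,0,0],[0,0,0,0,0,0],[0,0,0,0,0,0]], hand=1)

```text
t: 15.38
ee_pos: [608.4, -286.6, 6.7]
orientation: [1.991, 2.428, 0.002]
ft_force: [-0.2, -0.2, 1.5]
width: 58.0
```

Call:
move_arm(deltas=[[0,0,0,0,0,0],[0,0,0,0,0,0],[0,0,0,0,0,0]])

```text
t: 15.63
ee_pos: [609.2, -287.1, 8.5]
orientation: [1.989, 2.426, 0.003]
ft_force: [0.4, -0.2, -1.5]
width: 49.5
```

Call:
move_arm(deltas=[[0,0,-30,0,0,0],[0,0,-35,0,0,0],[0,0,-20,0,0,0],[0,0,0,0,0,0]])

```text
t: 15.97
ee_pos: [606.7, -285.9, 93.4]
orientation: [-1.991, -2.428, -0.001]
ft_force: [2.0, -0.1, -1.6]
width: 49.8
```

Call:
move_arm(deltas=[[35,-3,0,0,0,0],[34,-3,0,0,0,0],[35,-4,0,0,0,0],[34,-4,0,0,0,0],[35,-3,0,0,0,0]])

```text
t: 16.38
ee_pos: [557.0, -121.5, 91.6]
orientation: [1.999, 2.415, 0.003]
ft_force: [0.8, 0.5, -1.8]
width: 49.6
```

```bash
python3 p.py 527.5 -21 90 11
```

```text
16.38 [ 557.  -121.5   91.6] jaw 10.8 w 49.6
[[35, -3, 0, 0.002, 0.001, -0.001], [35, -4, 1, 0.002, 0.001, -0.001], [34, -3, 0, 0.001, 0.002, -0.002]]
```

Call:
move_arm(deltas=[[33,-3,0,0,0,0],[30,-3,0,0,0,0],[18,-3,0,0,0,0],[8,0,0,0,0,0],[0,0,0,0,0,0]])

```text
t: 16.8
ee_pos: [523.6, -26.2, 86.0]
orientation: [-1.996, -2.424, 0.004]
ft_force: [-0.4, 0.4, -1.0]
width: 49.5
```

```bash
python3 held.py i_w
```

```text
tcp [523.8 -26.9  86. ] in box -4.684935542287444 -15.276190747239967 jaw 11.041129129943547 w 49.645596425490496 F [-0.4  0.3 -2.1]
held top z 120.50411053138754 by [-27.4   7.1] center -10.2
in box {}
walls [np.float64(57.9), np.float64(-61.4)]
```

View pics/i_w.png

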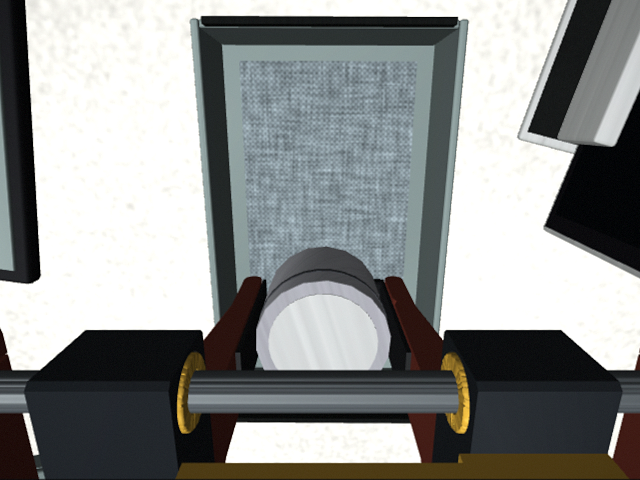

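Call:
move_arm(deltas=[[5,2,5,0,0,0],[4,2,10,0,0,0],[0,0,15,0,0,0],[0,0,10,0,0,0],[0,0,0,0,0,0]])

```text
t: 17.27
ee_pos: [529.7, -20.5, 42.3]
orientation: [2.002, 2.418, -0.001]
ft_force: [-0.1, -0.1, -1.0]
width: 49.5
```

```bash
python3 held.py i_w2
```

```text
tcp [529.9 -20.5  42.8] in box 2.4795465631106666 -10.158847871457441 jaw 10.762516600366524 w 49.517031804653456 F [ 0.4 -0.1 -2. ]
held top z 76.74038942212636 by [-22.9  11.5] center -5.7
in box {-104: (163, 35), -100: (670, 35), -96: (722, 35), -92: (716, 35), -88: (735, 35), -84: (757, 35), -80: (617, 35), -52: (45, 38), -48: (56, 38), -8: (34, 45), -4: (75, 45), 0: (196, 45), 4: (140, 42), 8: (441, 42), 12: (83, 42)}
walls [np.float64(57.7), np.float64(-61.1)]
```

Call:
move_arm(deltas=[[3,-1,10,0,0,0],[2,-1,10,0,0,0],[0,0,7,0,0,0],[0,0,0,0,0,0]])

```text
t: 17.65
ee_pos: [527.7, -16.6, 13.5]
orientation: [2.003, 2.415, 0.0]
ft_force: [-0.5, -0.9, -1.3]
width: 49.9
```

```bash
python3 held.py i_w3
```

```text
tcp [527.9 -16.7  14. ] in box 1.2521933582308509 -6.003850192127703 jaw 10.655796452421766 w 49.45482887931345 F [-0.5  0.3 -1.6]
held top z 48.0312922218351 by [-18.8  15.6] center -1.6
in box {-76: (900, 34), -72: (1347, 32), -64: (522, 38), -60: (1185, 39), -56: (1207, 39), -52: (1251, 39), -48: (864, 39), -20: (894, 47), -16: (1071, 47), -12: (1111, 47), -8: (1172, 47), -4: (1361, 47), 0: (1626, 46), 4: (2411, 45), 8: (1353, 46), 12: (1838, 41), 16: (423, 37), 100: (28, 42)}
walls [np.float64(57.7), np.float64(-61.0)]
```

View pics/i_w3.png

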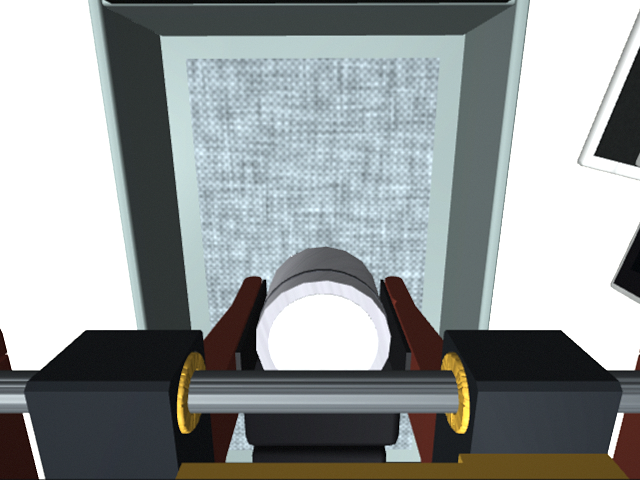

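Call:
move_arm(deltas=[[0,0,1,0,0,0],[0,0,0,0,0,0],[0,0,0,0,0,0],[0,0,0,0,0,0]], hand=-0.5)

```text
t: 18.03
ee_pos: [529.0, -16.7, 13.9]
orientation: [2.002, 2.414, 0.002]
ft_force: [0.0, -0.5, -0.5]
width: 65.6
```

Call:
move_arm(deltas=[[0,0,-15,0,0,0],[0,0,-35,0,0,0],[0,0,-40,0,0,0],[0,0,0,0,0,0]])

```text
t: 18.37
ee_pos: [528.0, -16.4, 106.4]
orientation: [2.003, 2.416, -0.0]
ft_force: [1.7, 0.6, 1.0]
width: 66.0
```

```bash
python3 inbox.py j_w; python3 - <<'E'
from h import *
from workcell import ctrl,eyes
for n in ("wrist","scene","top"):
    d=eyes.get_image(n); print(n,near(d,(658,-212),40,15,40),near(d,(663.5,-116),45,15,45))
E
python3 p.py 658.5 -212.5 80 134.5
```

```text
wrist {-96: (39, 34, 13), -92: (463, 35, 0), -88: (447, 35, 0), -84: (470, 35, -1), -80: (474, 35, 0), -76: (542, 34, 0), -72: (821, 30, 0), -64: (293, 38, 2), -60: (557, 39, 1), -56: (564, 39, 1), -52: (566, 39, 1), -48: (602, 39, 1), -44: (1181, 36, 4), -40: (232, 27, 18), -36: (29, 45, 2), -32: (232, 45, 2), -28: (338, 45, 1), -24: (416, 45, 2), -20: (465, 45, 1), -16: (502, 45, 2), -12: (528, 45, 2), -8: (527, 45, 3), -4: (529, 45, 2), 0: (530, 45, 2), 4: (509, 45, 2), 8: (500, 45, 2), 12: (562, 40, 1), 16: (59, 35, 3)}
scene {-100: (10, 32, 28), -92: (9, 29, 28), -88: (10, 29, 26), -80: (9, 30, 27), -76: (9, 29, 27), -72: (11, 27, 27), -56: (11, 35, 30), -52: (11, 37, 31), -48: (12, 34, 30), -44: (10, 32, 31), -40: (21, 31, 28), -20: (19, 41, 2), -16: (26, 42, 1), -12: (29, 42, 7), -8: (33, 41, 5), -4: (37, 40, 9), 0: (29, 42, 5), 4: (29, 42, 12), 8: (33, 42, 12), 12: (27, 41, 12), 16: (32, 34, 6)}
top {-104: (14, 34, 1), -100: (54, 34, 0), -96: (48, 35, -2), -92: (39, 34, -11), -88: (23, 34, -17)}
wrist None None
scene (array([ 657.8, -210.4]), np.float64(26.7), array([31., 61.]), 131.9) (array([ 663.9, -113.8]), np.float64(36.2), array([42., 66.]), 111.3)
top (array([ 658.1, -214.6]), np.float64(28.5), array([28., 63.]), 133.8) (array([ 665.4, -121. ]), np.float64(38.6), array([41., 58.]), 109.9)
18.67 [523.1 -16.2  99.3] jaw 10.7 w 65.9
[[-24, 11, 2, -0.001, 0, 0.109], [-23, 13, 2, -0.001, 0.001, 0.109], [-21, 16, 2, -0.001, 0, 0.109], [-20, 18, 2, -0.001, 0.001, 0.109], [-17, 20, 2, -0.001, 0, 0.109]]
[[-15, 22, 2, -0.001, 0.001, 0.109], [-13, 23, 2, -0.001, 0, 0.109], [-10, 25, 2, -0.001, 0.001, 0.109], [-8, 25, 3, -0.001, 0, 0.108]]
```

View pics/j_w.png

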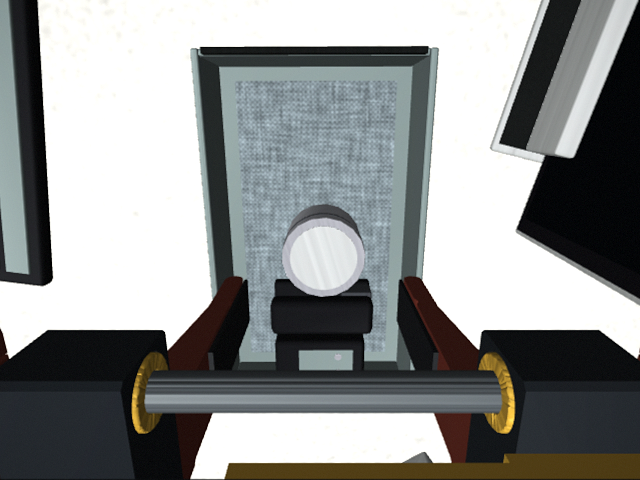

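The tin stands at (323,257) in the wrist view, next to the stapler. On to the hub.

Call:
move_arm(deltas=[[-24,11,0,0,0,0.109],[-23,13,0,0,0,0.109],[-21,16,2,0,0,0.109],[-20,18,2,0,0,0.109],[-17,20,2,0,0,0.109]], hand=-1)

```text
t: 19.08
ee_pos: [593.3, -124.4, 84.8]
orientation: [-2.583, -1.762, 0.031]
ft_force: [0.1, 0.2, -0.8]
width: 87.7
```

Call:
move_arm(deltas=[[-15,22,2,0,0,0.109],[-13,20,2,0,0,0.109],[-8,16,2,0,0,0.08],[0,0,0,0,0,0],[0,0,0,0,0,0]])

```text
t: 19.5
ee_pos: [628.2, -189.4, 68.1]
orientation: [-2.828, -1.325, 0.046]
ft_force: [-1.0, -0.9, -0.1]
width: 88.1
```

```bash
python3 - <<'E'
from h import *
from workcell import ctrl,eyes
for n in ("wrist","scene"):
    d=eyes.get_image(n); print(n,near(d,(658,-212),45,15,40),near(d,(663.5,-116),45,15,45))
E
python3 p.py 658.5 -213 55 134 2
```

```text
wrist (array([ 657.3, -214.9]), np.float64(27.7), array([28., 62.]), 134.3) (array([ 662.8, -118.1]), np.float64(37.8), array([40., 64.]), 110.4)
scene (array([ 657.4, -211.2]), np.float64(26.3), array([31., 63.]), 131.2) (array([ 663.8, -113.4]), np.float64(36.3), array([43., 68.]), 109.5)
19.6 [ 627.9 -188.5   68.5] jaw -39.7 w 87.9
[[0, 20, 6, -0.014, 0.01, 0.055], [2, 19, 7, -0.014, 0.011, 0.054]]
```

Call:
move_arm(deltas=[[0,18,4,-0.014,0.01,0.052],[2,16,4,-0.014,0.01,0.052],[1,6,2,0,0,0],[0,0,0,0,0,0]])

```text
t: 19.93
ee_pos: [657.7, -208.4, 56.6]
orientation: [-2.903, -1.194, 0.005]
ft_force: [-0.1, -0.4, 0.1]
width: 87.8
```

```bash
python3 p.py 658 -213 6 134 4
```

```text
19.93 [ 657.7 -208.4   56.6] jaw -45.3 w 87.8
[[-1, 1, 13, -0.001, 0, 0.003], [-1, 1, 13, -0.001, 0.001, 0.003], [0, 1, 12, -0.001, 0, 0.003], [-1, 1, 13, -0.001, 0.001, 0.004]]
```

Call:
move_arm(deltas=[[-1,1,13,0,0,0.003],[-1,1,13,0,0,0.003],[-1,1,13,0,0,0.003],[-1,1,7,0,0,0.003],[0,0,0,0,0,0]])

```text
t: 20.35
ee_pos: [654.8, -210.8, 5.8]
orientation: [-2.903, -1.186, 0.009]
ft_force: [0.1, -0.2, -0.8]
width: 88.1
```

```bash
python3 p.py 658 -213 6 134
```

```text
20.35 [ 654.8 -210.8    5.8] jaw -45.5 w 88.1
[[0.7, 3.8, -0.2, -0.008, 0.003, 0.008]]
```

Call:
move_arm(deltas=[[0,0,0,0,0,0],[0,0,0,0,0,0],[0,0,0,0,0,0],[0,0,0,0,0,0],[0,0,0,0,0,0]], hand=1)

```text
t: 20.77
ee_pos: [654.0, -210.6, 4.8]
orientation: [-2.901, -1.186, 0.012]
ft_force: [0.5, 0.4, -0.8]
width: 61.8
```

Call:
move_arm(deltas=[[0,0,0,0,0,0],[0,0,0,0,0,0]])

```text
t: 20.93
ee_pos: [654.4, -210.7, 5.5]
orientation: [-2.902, -1.187, 0.01]
ft_force: [-0.3, -0.3, -1.2]
width: 62.3
```

Call:
move_arm(deltas=[[0,0,-30,0,0,0],[0,0,-35,0,0,0],[0,0,-25,0,0,0],[0,0,0,0,0,0]])

```text
t: 21.27
ee_pos: [653.3, -210.4, 96.2]
orientation: [-2.898, -1.185, 0.017]
ft_force: [1.6, -0.7, -1.0]
width: 61.9
```

```bash
python3 p.py 518.8 23.4 95 11
```

```text
21.27 [ 653.3 -210.4   96.2] jaw -45.5 w 61.9
[[8, -29, 0, -0.002, 0, -0.11], [11, -28, 0, -0.002, 0, -0.11], [14, -27, 0, -0.002, 0, -0.109], [16, -25, 1, -0.002, 0, -0.11], [19, -23, 0, -0.002, 0, -0.109]]
[[21, -21, 0, -0.001, 0, -0.11], [24, -18, 1, -0.002, 0, -0.109], [25, -16, 0, -0.001, 0, -0.11], [27, -13, 1, -0.002, 0, -0.109]]
```

Call:
move_arm(deltas=[[8,-29,0,0,0,-0.11],[11,-28,0,0,0,-0.11],[14,-27,0,0,0,-0.11],[16,-25,0,0,0,-0.11],[19,-23,0,0,0,-0.11]])

```text
t: 21.68
ee_pos: [579.6, -82.1, 97.6]
orientation: [-2.459, -1.949, 0.004]
ft_force: [0.9, -0.4, -0.3]
width: 61.9
```

Call:
move_arm(deltas=[[21,-20,0,0,0,-0.11],[24,-17,0,0,0,-0.11],[22,-14,0,0,0,-0.11],[20,-10,0,0,0,-0.09],[0,0,0,0,0,0]])

```text
t: 22.1
ee_pos: [515.1, 16.8, 94.2]
orientation: [-1.958, -2.443, 0.008]
ft_force: [-0.4, 0.0, -1.7]
width: 62.0
```

```bash
python3 held.py k_w; python3 p.py 518.8 23.4 90 11
```

```text
tcp [516.5  15.8  94.3] in box -3.7399702732779225 28.06344458932893 jaw 12.348436895526765 w 61.87264232418191 F [-0.7 -1.1 -1.6]
held top z 117.64394074786635 by [14.6 41.4] center 28.0
in box {-104: (101, 35), -100: (411, 35), -96: (444, 35), -92: (450, 35), -88: (430, 35), -84: (440, 35), -80: (47, 35), -48: (694, 36), -44: (568, 33), -36: (29, 45), -32: (29, 45), 12: (29, 23)}
walls [np.float64(58.0), np.float64(-61.4)]
22.15 [516.5  15.8  94.3] jaw 12.3 w 61.9
[[6.9, 3.9, 4.3, -0.009, -0.004, 0.024]]
```

Call:
move_arm(deltas=[[5,2,5,-0.005,0,0.012],[5,2,10,-0.005,-0.004,0.012],[0,0,15,0,0,0],[0,0,15,0,0,0],[0,0,0,0,0,0]])

```text
t: 22.57
ee_pos: [523.3, 25.1, 46.8]
orientation: [2.013, 2.404, 0.009]
ft_force: [-0.9, -0.9, -2.1]
width: 62.3
```

```bash
python3 held.py k_w2; python3 p.py 518.8 23.4 10 11
```

```text
tcp [523.8  25.1  47.7] in box 5.205400528121315 35.74513453550209 jaw 10.139818387844171 w 61.731618751422694 F [-0.2  0.4 -0.7]
held top z 70.27480825069884 by [21.4 48. ] center 34.7
in box {-64: (500, 39), -60: (760, 39), -56: (756, 39), -52: (757, 39), -48: (1620, 37), -44: (919, 33), -36: (47, 44), -32: (287, 45), -28: (235, 45), -4: (396, 45), 0: (729, 45), 4: (236, 45), 44: (230, 46), 48: (91, 46)}
walls [np.float64(57.8), np.float64(-61.0)]
22.62 [523.8  25.1  47.7] jaw 10.1 w 61.7
[[0, -3, 19, 0.005, 0.001, -0.008], [-1, -2, 19, 0.004, 0.001, -0.007]]
```

View pics/k_w2.png

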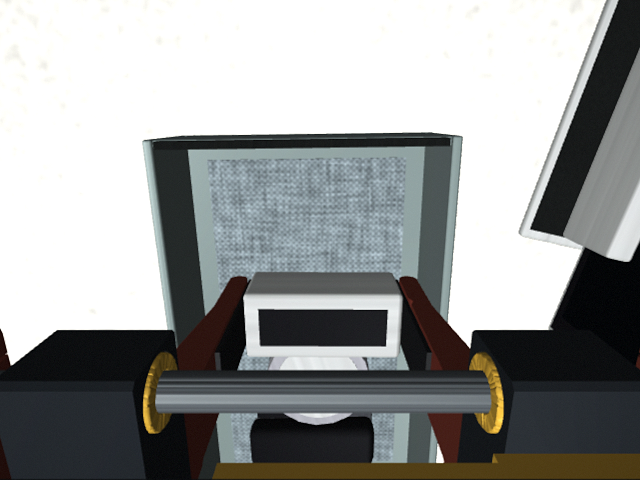

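Call:
move_arm(deltas=[[1,-3,14,0.004,0,-0.008],[1,-3,12,0.004,0,-0.008],[0,0,10,0,0,0],[0,0,0,0,0,0],[0,0,0,0,0,0]])

```text
t: 23.03
ee_pos: [521.1, 24.1, 10.9]
orientation: [2.002, 2.415, 0.004]
ft_force: [-0.3, -0.6, -0.6]
width: 61.6
```

```bash
python3 held.py k_w3; python3 p.py 518.8 23.4 10 11
```

```text
tcp [521.1  24.1  11. ] in box 2.4010089920217474 35.31521282946073 jaw 10.68376676289694 w 61.64987302747711 F [ 0.  -0.4 -0.2]
held top z 34.43412930914626 by [13.2 47.4] center 30.3
in box {-44: (28, 22), -24: (73, 45), -20: (888, 45), -16: (977, 45), -12: (1012, 45), -8: (1074, 45), -4: (1062, 45), 0: (920, 45), 4: (22, 24), 8: (163, 25), 12: (706, 29), 16: (228, 32), 20: (1205, 33), 24: (1479, 33), 28: (1561, 33), 32: (1623, 33), 36: (1657, 33), 40: (1732, 33), 44: (4563, 32)}
walls [np.float64(57.7), np.float64(-60.9)]
23.08 [521.1  24.1  11. ] jaw 10.7 w 61.6
[[-0.3, -2.4, 1, 0.005, 0.002, -0.006]]
```

Call:
move_arm(deltas=[[0,0,1,0,0,0],[0,0,0,0,0,0],[0,0,0,0,0,0],[0,0,0,0,0,0]], hand=-0.7)

```text
t: 23.42
ee_pos: [522.9, 24.1, 11.8]
orientation: [2.001, 2.412, 0.008]
ft_force: [-0.3, 0.6, -0.3]
width: 74.7
```

Call:
move_arm(deltas=[[0,0,-15,0,0,0],[0,0,-35,0,0,0],[0,0,-40,0,0,0],[0,0,0,0,0,0]])

```text
t: 23.75
ee_pos: [521.2, 24.3, 104.2]
orientation: [2.002, 2.414, 0.004]
ft_force: [1.2, -0.2, 0.0]
width: 74.4
```

```bash
python3 - <<'E'
from h import *
from workcell import ctrl,eyes
for n in ("top","scene"):
    d=eyes.get_image(n); print(n,near(d,(663.5,-116),55,15,45))
E
python3 p.py 663.5 -116 85 110
```

```text
top (array([ 664.5, -118.2]), np.float64(38.6), array([41., 65.]), 109.9)
scene (array([ 664.7, -114.3]), np.float64(36.3), array([44., 65.]), 111.1)
23.85 [518.6  24.2 100. ] jaw 10.7 w 75.2
[[-13, 9, 1, 0, 0, 0.108], [-12, 10, 1, 0, 0, 0.108], [-10, 11, 1, 0, 0, 0.108], [-9, 13, 1, 0, 0, 0.108], [-8, 13, 1, 0, 0, 0.108]]
[[-6, 14, 1, 0, 0, 0.108], [-5, 15, 1, 0, 0, 0.109], [-3, 15, 1, 0, 0, 0.108], [-1, 16, 1, 0, 0, 0.109], [0, 15, 2, 0, 0, 0.108]]
[[2, 15, 1, 0, 0, 0.109], [4, 15, 2, 0.001, 0, 0.108], [6, 15, 1, 0, 0.001, 0.109]]
```

Call:
move_arm(deltas=[[-13,9,1,0,0,0.108],[-12,10,1,0,0,0.108],[-10,11,1,0,0,0.108],[-9,13,1,0,0,0.108],[-8,13,1,0,0,0.108]], hand=-1)

```text
t: 24.27
ee_pos: [569.4, -30.0, 89.7]
orientation: [-2.59, -1.771, 0.012]
ft_force: [-0.3, -0.4, -0.8]
width: 87.7
```

Call:
move_arm(deltas=[[-6,14,1,0,0,0.108],[-5,15,1,0,0,0.108],[-3,15,1,0,0,0.108],[-1,16,1,0,0,0.108],[0,15,1,0,0,0.108]])

```text
t: 24.68
ee_pos: [620.7, -87.4, 74.6]
orientation: [-2.979, -0.973, 0.032]
ft_force: [-0.6, 0.1, 0.4]
width: 87.7
```

```bash
python3 - <<'E'
from h import *
from workcell import ctrl,eyes
for n in ("wrist","scene"):
    d=eyes.get_image(n); print(n,near(d,(663.5,-116),55,15,45))
E
python3 p.py 664 -116 62 110 3
```

```text
wrist (array([ 663. , -118.1]), np.float64(37.7), array([41., 65.]), 110.3)
scene (array([ 663.5, -114.5]), np.float64(36.3), array([42., 66.]), 111.3)
24.78 [621.3 -88.2  74.6] jaw -53.7 w 87.8
[[6, 16, 4, -0.003, 0.006, 0.095], [8, 15, 4, -0.004, 0.006, 0.095], [8, 15, 4, -0.003, 0.006, 0.095]]
```

Call:
move_arm(deltas=[[6,15,3,-0.003,0.006,0.095],[8,15,3,-0.004,0.006,0.09],[7,12,2,-0.003,0.006,0.06],[0,0,0,0,0,0],[0,0,0,0,0,0]])

```text
t: 25.2
ee_pos: [655.6, -110.9, 59.0]
orientation: [-3.075, -0.617, 0.016]
ft_force: [-0.7, 0.1, -0.6]
width: 87.8
```

```bash
python3 p.py 663.5 -116.5 10 110.3 4
```

```text
25.2 [ 655.6 -110.9   59. ] jaw -67.3 w 87.8
[[1, 2, 12, -0.002, 0.002, 0.01], [2, 2, 12, -0.002, 0.002, 0.011], [1, 2, 12, -0.002, 0.003, 0.01], [2, 2, 13, -0.001, 0.002, 0.011]]
```

Call:
move_arm(deltas=[[2,3,4,-0.002,0.002,0.015],[2,3,12,-0.002,0.002,0.015],[2,2,13,-0.002,0.003,0.01],[0,0,12,0,0,0],[0,0,4,0,0,0]])

```text
t: 25.62
ee_pos: [661.3, -113.6, 9.6]
orientation: [-3.089, -0.567, 0.006]
ft_force: [-0.2, -0.0, -0.5]
width: 88.1
```

```bash
python3 p.py 663.5 -116.5 9 110.3
```

```text
25.62 [ 661.3 -113.6    9.6] jaw -69.2 w 88.1
[[1, 3.5, 0.6, -0.002, 0.004, 0.009]]
```

Call:
move_arm(deltas=[[0,2,0,0,0,0.009],[0,0,0,0,0,0],[0,0,0,0,0,0],[0,0,0,0,0,0],[0,0,0,0,0,0]], hand=1)

```text
t: 26.03
ee_pos: [660.1, -115.1, 6.5]
orientation: [-3.089, -0.553, 0.013]
ft_force: [0.2, -0.4, -2.2]
width: 63.9
```

Call:
move_arm(deltas=[[0,0,0,0,0,0],[0,0,0,0,0,0]])

```text
t: 26.2
ee_pos: [660.4, -115.2, 7.2]
orientation: [-3.09, -0.553, 0.012]
ft_force: [-0.3, 0.5, -0.7]
width: 63.9
```

Call:
move_arm(deltas=[[0,0,-30,0,0,0],[0,0,-35,0,0,0],[0,0,-25,0,0,0],[0,0,0,0,0,0]])

```text
t: 26.53
ee_pos: [659.4, -114.9, 98.2]
orientation: [-3.088, -0.553, 0.02]
ft_force: [0.6, -1.0, -0.3]
width: 64.0
```

```bash
python3 p.py 511.2 62.6 95 11
```

```text
26.53 [ 659.4 -114.9   98.2] jaw -69.7 w 64.0
[[-6, -17, 0, -0.001, 0, -0.108], [-4, -17, 0, -0.001, 0, -0.108], [-2, -18, 0, -0.001, 0, -0.108], [0, -18, 1, -0.001, 0, -0.108], [2, -18, 0, -0.001, 0, -0.108]]
[[3, -17, 0, -0.001, 0.001, -0.109], [5, -17, 1, -0.001, 0, -0.108], [7, -16, 0, -0.001, 0, -0.109], [9, -15, 1, -0.001, 0.001, -0.108], [11, -14, 0, -0.002, 0, -0.109]]
[[12, -13, 0, -0.001, 0.001, -0.108], [13, -12, 1, -0.002, 0, -0.109], [15, -11, 0, -0.001, 0.001, -0.108]]
```

Call:
move_arm(deltas=[[-6,-17,0,0,0,-0.108],[-4,-17,0,0,0,-0.108],[-2,-18,0,0,0,-0.108],[0,-18,0,0,0,-0.108],[2,-18,0,0,0,-0.108]])

```text
t: 26.95
ee_pos: [603.5, -46.5, 99.3]
orientation: [-2.818, -1.381, 0.007]
ft_force: [0.6, 0.6, -0.8]
width: 63.8
```

Call:
move_arm(deltas=[[3,-17,0,0,0,-0.108],[5,-17,0,0,0,-0.108],[7,-16,0,0,0,-0.108],[9,-15,0,0,0,-0.108],[11,-14,0,0,0,-0.108]])

```text
t: 27.37
ee_pos: [540.1, 22.4, 96.0]
orientation: [-2.316, -2.113, 0.009]
ft_force: [0.2, -0.8, -0.8]
width: 64.0
```

```bash
python3 p.py 511.2 62.6 92 11
```

```text
27.37 [540.1  22.4  96. ] jaw -5.2 w 64.0
[[12, -11, 1, -0.003, -0.001, -0.095], [14, -9, 2, -0.003, 0, -0.094], [14, -9, 1, -0.002, 0, -0.095]]
```

Call:
move_arm(deltas=[[12,-10,0,-0.003,0,-0.095],[13,-8,0,-0.003,0,-0.085],[10,-5,0,-0.002,0,-0.06],[0,0,0,0,0,0],[0,0,0,0,0,0]])

```text
t: 27.78
ee_pos: [510.9, 61.1, 92.8]
orientation: [-2.024, -2.396, 0.004]
ft_force: [0.6, -1.0, -1.5]
width: 63.9
```

```bash
python3 held.py l_w; python3 p.py 511.2 62.6 90 11
```

```text
tcp [510.9  61.   92.7] in box -0.6398343598801951 73.43103639235187 jaw 9.574927463534719 w 63.513704465102904 F [-0.5 -0.1 -1. ]
held top z 124.46109150410325 by [58.7 94.3] center 76.5
in box {-76: (442, 34), -72: (203, 34), -68: (155, 38), -64: (455, 39), -60: (482, 39), -56: (492, 39), -52: (501, 39), -48: (1007, 37), -44: (569, 33), -36: (24, 44), -32: (185, 45), -28: (107, 45)}
walls [np.float64(58.2), np.float64(-61.3)]
27.83 [510.9  61.   92.7] jaw 9.6 w 63.5
[[1.6, 0.6, 2.7, -0.006, -0.002, -0.025]]
```

View pics/l_w.png

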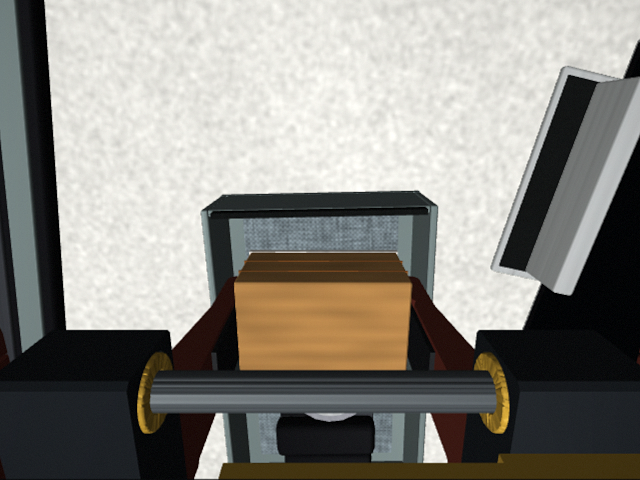

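Call:
move_arm(deltas=[[1,1,8,-0.003,0,-0.012],[1,0,15,-0.003,0,-0.012],[0,0,15,0,0,0],[0,0,8,0,0,0],[0,0,0,0,0,0]])

```text
t: 28.25
ee_pos: [515.2, 60.9, 43.7]
orientation: [2.005, 2.415, 0.008]
ft_force: [-0.8, -0.0, -1.2]
width: 64.0
```

```bash
python3 held.py l_w2; python3 p.py 511.2 62.6 12 11
```

```text
tcp [515.3  60.9  44.2] in box 3.728250124716522 72.56624213588286 jaw 10.605246043580527 w 63.40567476613032 F [-0.3  0.4 -1.8]
held top z 75.3616359657988 by [57.7 93.2] center 75.5
in box {-20: (55, 45), -16: (594, 45), -12: (633, 45), -8: (677, 45), -4: (706, 45), 0: (721, 45), 4: (696, 45), 8: (559, 45), 12: (137, 45), 80: (33, 46), 92: (1134, 43)}
walls [np.float64(57.7), np.float64(-60.9)]
28.3 [515.3  60.9  44.2] jaw 10.6 w 63.4
[[2.3, -3.9, 32.2, 0.006, -0.001, -0.007]]
```

Call:
move_arm(deltas=[[2,-2,12,0.003,0,-0.007],[1,-2,12,0.003,0,0],[0,0,8,0,0,0],[0,0,0,0,0,0],[0,0,0,0,0,0]])

```text
t: 28.72
ee_pos: [512.8, 63.0, 10.4]
orientation: [1.999, 2.423, 0.004]
ft_force: [-1.2, 0.1, 13.6]
width: 63.7
```

```bash
python3 held.py l_w3; python3 p.py 511.2 62.6 12 11
```

```text
tcp [512.8  62.9  10.5] in box 1.6378803171236884 75.0109457817057 jaw 10.961150726058932 w 64.00473663512793 F [-0.4  0.3 -1.1]
held top z 49.91711122542807 by [102.  105.7] center 103.9
in box {0: (58, 25), 4: (192, 27), 8: (464, 29), 12: (1388, 32), 16: (374, 35), 20: (912, 31), 24: (1075, 31), 28: (1068, 31), 32: (51, 32), 56: (259, 40), 60: (1524, 41), 64: (1647, 41), 68: (1688, 41), 72: (1729, 41), 76: (1760, 41), 80: (1860, 41), 84: (3011, 41), 88: (1786, 41), 92: (1977, 41)}
walls [np.float64(57.7), np.float64(-60.8)]
28.77 [512.8  62.9  10.5] jaw 11.0 w 64.0
[[0, -1.6, -1.5, 0.003, -0.001, -0.001]]
```

On the floor at z 10.5. Releasing.

Call:
move_arm(deltas=[[0,0,0,0,0,0],[0,0,0,0,0,0],[0,0,0,0,0,0]], hand=-0.7)

```text
t: 29.02
ee_pos: [513.3, 63.1, 11.1]
orientation: [1.998, 2.422, 0.006]
ft_force: [0.5, -0.3, -0.3]
width: 74.2
```

Call:
move_arm(deltas=[[0,0,-15,0,0,0],[0,0,-35,0,0,0],[0,0,-40,0,0,0],[0,0,-40,0,0,0],[0,0,-20,0,0,0]])

```text
t: 29.43
ee_pos: [508.9, 62.6, 161.9]
orientation: [-1.995, -2.418, 0.008]
ft_force: [1.0, -0.3, -0.5]
width: 74.6
```

```bash
python3 p.py 470 -80 150 11
```

```text
29.43 [508.9  62.6 161.9] jaw 11.0 w 74.6
[[-33, -16, 3, -0.002, -0.001, 0], [-33, -16, 3, -0.002, 0, 0], [-33, -17, 3, -0.002, -0.001, 0], [-34, -16, 3, -0.002, 0, -0.001]]
```

```bash
python3 p.py 357 -306 130 -67.5
```

```text
29.43 [508.9  62.6 161.9] jaw 11.0 w 74.6
[[-28, -18, 3, -0.001, 0, 0.114], [-30, -15, 3, -0.001, 0, 0.114], [-31, -12, 3, -0.001, 0, 0.114], [-32, -8, 3, -0.001, 0, 0.114], [-33, -4, 3, 0, 0, 0.114]]
[[-33, 0, 3, -0.001, 0, 0.114], [-33, 3, 2, 0, 0, 0.114], [-32, 7, 3, 0, 0.001, 0.114], [-32, 11, 2, -0.001, 0.001, 0.114], [-30, 14, 2, -0.001, 0, 0.114]]
[[-28, 18, 3, 0, 0, 0.115], [-26, 21, 2, 0, 0.001, 0.114]]
```

Call:
move_arm(deltas=[[-28,-18,3,0,0,0.114],[-30,-15,3,0,0,0.114],[-31,-12,3,0,0,0.114],[-32,-8,3,0,0,0.114],[-33,-4,3,0,0,0.114]], hand=-1)

```text
t: 29.85
ee_pos: [451.9, -90.9, 156.4]
orientation: [2.604, 1.744, 0.02]
ft_force: [1.2, 0.6, 0.4]
width: 87.6
```

Call:
move_arm(deltas=[[-33,0,3,0,0,0.114],[-33,3,3,0,0,0.114],[-32,7,3,0,0,0.114],[-32,11,2,0,0,0.114],[-30,14,2,0,0,0.114]])

```text
t: 30.27
ee_pos: [381.5, -249.3, 143.4]
orientation: [3.003, 0.9, 0.029]
ft_force: [1.4, -0.7, -0.8]
width: 88.0
```

Call:
move_arm(deltas=[[-15,10,2,0,0,0.07],[0,0,0,0,0,0],[0,0,0,0,0,0]])

```text
t: 30.52
ee_pos: [371.6, -271.5, 141.6]
orientation: [3.038, 0.77, 0.03]
ft_force: [-0.9, -0.2, 0.3]
width: 87.6
```

```bash
python3 inbox.py m_w; python3 - <<'E'
from h import *
from workcell import ctrl,eyes
d=eyes.get_image("top"); cv2.imwrite("pics/m_top.png",np.clip(d["frame"][:,:,::-1].astype(float)*1.8,0,255).astype(np.uint8))
E
python3 p.py 357 -306 110 -67.5
```

```text
wrist {}
scene {-104: (32, 33, -11), -100: (41, 32, 1), -96: (26, 32, -3), -92: (37, 31, 5), -88: (33, 32, 4), -84: (29, 32, 4), -80: (37, 32, 3), -76: (33, 31, 2), -72: (37, 31, 2), -68: (24, 32, 2), -64: (27, 33, 5), -60: (33, 35, -1), -56: (37, 36, 8), -52: (39, 35, 3), -48: (40, 36, 7), -44: (60, 32, 5), -40: (13, 30, 13), -28: (18, 42, 2), -24: (18, 41, 3), -20: (27, 41, 10), -16: (26, 41, 0), -12: (29, 42, 9), -8: (38, 42, 6), -4: (29, 40, 16), 0: (36, 42, 7), 4: (30, 42, 8), 8: (30, 41, 10), 12: (25, 41, 14), 16: (33, 35, 6), 20: (15, 26, 1), 24: (33, 27, 7), 28: (36, 29, 6), 32: (37, 28, 4), 36: (35, 28, 7), 40: (36, 27, 0), 44: (34, 29, 8), 48: (43, 27, 3), 60: (37, 38, 1), 64: (40, 38, 4), 68: (43, 38, 9), 72: (43, 38, 8), 76: (40, 37, 7), 80: (43, 38, 7), 84: (41, 38, 6), 88: (42, 38, 9), 92: (43, 37, 4), 96: (50, 37, 2)}
top {-104: (13, 34, 5), -100: (54, 34, -1), -96: (51, 35, -1), -92: (54, 35, -3), -88: (57, 34, 1), -84: (51, 34, 0), -80: (59, 33, 0), -76: (53, 34, -2), -72: (35, 31, 2), -68: (47, 37, 0), -64: (58, 39, 0), -60: (60, 38, -2), -56: (58, 38, 0), -52: (61, 38, -1), -48: (62, 37, 0), -44: (16, 27, 15), -32: (25, 44, 3), -28: (35, 44, 2), -24: (41, 44, 1), -20: (43, 45, 1), -16: (48, 45, 1), -12: (49, 45, 1), -8: (47, 45, 0), -4: (46, 44, 1), 0: (43, 44, 2), 4: (40, 44, 1), 8: (33, 44, 1), 12: (21, 45, 2), 16: (17, 29, 6), 20: (57, 30, 3), 24: (56, 31, 3), 28: (56, 30, 4), 32: (56, 30, 3), 36: (58, 31, 3), 40: (55, 30, 3), 44: (44, 30, 2), 52: (18, 32, 4), 56: (60, 39, 1), 60: (62, 40, 3), 64: (62, 40, 1), 68: (63, 40, 2), 72: (61, 40, 3), 76: (61, 40, 1), 80: (59, 40, 2), 84: (64, 40, 1), 88: (60, 41, 1), 92: (58, 40, 2)}
30.72 [ 372.5 -270.   141.6] jaw -61.3 w 87.8
[[-16, 12, 16, 0.005, -0.009, 0.054], [-15, 13, 15, 0.006, -0.008, 0.054]]
```

View pics/m_w.png

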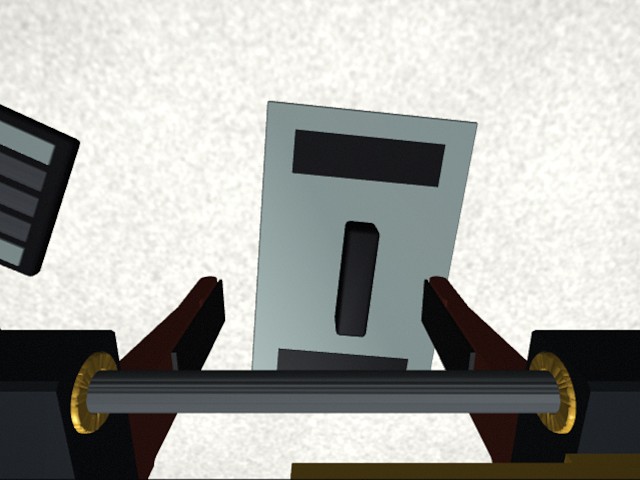

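View pics/m_top.png

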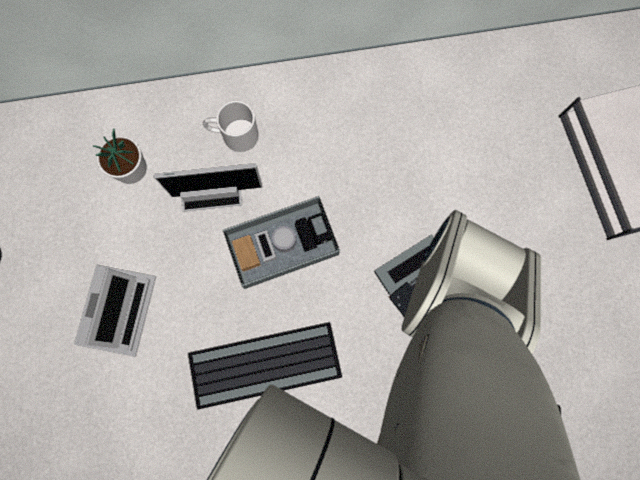

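The wrist view shows the lid bar at (357,278). The top view shows all five things flat in the box (280,240). Now I refine the box centre and the lid pose.

```bash
python3 - <<'E'
from h import *
from workcell import ctrl,eyes
a=np.radians(11); ex=np.array([np.cos(a),np.sin(a)]);ey=np.array([-ex[1],ex[0]])
for n in ("top","scene"):
    d=eyes.get_image(n); W=cloud(d).reshape(-1,3); b=1.3 if n=="top" else -0.9
    z=W[:,2]-b; q=W[:,:2]-np.array([525.5,-11]); bx=q@ex; by=q@ey
    s=(z>45.5)&(z<58)&(abs(bx)<75)&(abs(by)<120)
    r=cv2.minAreaRect(W[s][:,:2].astype(np.float32)); print(n,r)
    for g in (1,-1):
        t=s&(abs(by)<95)&(bx*g>50); pc=np.polyfit(by[t],bx[t],1); print(" x side",g,np.percentile(bx[t],[5,50,95]).round(1),"slope",pc[0].round(4))
        t=s&(abs(bx)<50)&(by*g>95); print(" y side",g,np.percentile(by[t],[5,50,95]).round(1))
d=eyes.get_image("wrist"); W=cloud(d).reshape(-1,3)
q=np.radians(22.7); ey=np.array([np.cos(q),np.sin(q)]); ex=np.array([np.sin(q),-np.cos(q)])
for c0 in [np.array([357.,-306.])]:
    v=W[:,:2]-c0; b=v@ey; aa=v@ex; z=W[:,2]
    s=(abs(aa)<30)&(abs(b)<55)&(z>38)&(z<60); print("bar",cv2.minAreaRect(W[s][:,:2].astype(np.float32)),np.percentile(z[s],80))
    print(np.percentile(aa[s],[2,98]),np.percentile(b[s],[2,98]))
    s=(abs(aa)<85)&(abs(b)<130)&(z>14)&(z<28); 
    m=s&(abs(b)<60); print("plate x edges",np.percentile(aa[m],[1,99]),"y edges",np.percentile(b[s],[1,99]),np.median(z[s]))
E
```

```text
top ((525.51611328125, -12.866989135742188), (126.8050537109375, 213.290283203125), 10.990229606628418)
 x side 1 [58.4 60.4 62.5] slope 0.0017
 y side 1 [101.4 102.8 104.5]
 x side -1 [-63.3 -61.4 -59.4] slope 0.0012
 y side -1 [-108.  -106.2 -104.7]
scene ((524.9904174804688, -9.192405700683594), (127.82842254638672, 217.03579711914062), 11.11349868774414)
 x side 1 [58.4 60.7 63.2] slope 0.0022
 y side 1 [105.3 107.5 109. ]
 x side -1 [-63.1 -60.7 -58.1] slope -0.0008
 y side -1 [-105.5 -102.4  -99.3]
bar ((356.5361328125, -308.24261474609375), (79.4706039428711, 22.270729064941406), 22.73188018798828) 48.596094837108126
[-9.01348941 12.08199672] [-38.49162571  37.88568948]
plate x edges [-69.72220092  71.99997575] y edges [-84.75612798 113.63972168] 20.283728202782527
```

Call:
move_arm(deltas=[[-14,12,14,0.005,-0.009,0.054],[-13,12,13,0.006,-0.008,0.054],[-3,3,5,0,0,0],[0,0,0,0,0,0],[0,0,0,0,0,0]])

```text
t: 31.28
ee_pos: [360.4, -306.2, 109.3]
orientation: [3.079, 0.621, 0.002]
ft_force: [0.4, -0.1, -0.6]
width: 87.8
```

```bash
python3 p.py 357 -306.3 26 -67.4 4
```

```text
31.28 [ 360.4 -306.2  109.3] jaw -67.2 w 87.8
[[-1, 0, 21, 0, 0, 0.001], [-1, 0, 21, 0, 0, 0.001], [-1, -1, 21, 0.001, -0.001, 0.001], [0, 0, 20, 0, 0, 0]]
```

Call:
move_arm(deltas=[[-1,0,20,0,0,0],[-1,0,20,0,0,0],[-1,-1,20,0,0,0],[0,0,14,0,0,0],[0,0,0,0,0,0]])

```text
t: 31.7
ee_pos: [360.9, -305.0, 36.7]
orientation: [3.071, 0.634, 0.01]
ft_force: [-0.9, -0.1, 0.0]
width: 87.7
```

```bash
python3 p.py 357 -306.3 25 -67.4
```

```text
31.7 [ 360.9 -305.    36.7] jaw -66.7 w 87.7
[[-4.2, -0.4, 11.6, 0.007, -0.005, 0.013]]
```

Call:
move_arm(deltas=[[-4,0,6,0.007,-0.005,0.013],[-1,0,6,0,0,0],[0,0,0,0,0,0]])

```text
t: 31.95
ee_pos: [357.1, -306.3, 25.5]
orientation: [3.08, 0.618, 0.001]
ft_force: [0.2, -0.7, 0.1]
width: 88.1
```

Call:
move_arm(deltas=[[0,0,0,0,0,0],[0,0,0,0,0,0],[0,0,0,0,0,0],[0,0,0,0,0,0],[0,0,0,0,0,0]], hand=1)

```text
t: 32.37
ee_pos: [358.4, -307.4, 27.8]
orientation: [3.076, 0.618, 0.005]
ft_force: [0.3, -0.6, 0.4]
width: 58.1
```

Call:
move_arm(deltas=[[0,0,0,0,0,0],[0,0,0,0,0,0],[0,0,0,0,0,0],[0,0,0,0,0,0],[0,0,0,0,0,0]])

```text
t: 32.78
ee_pos: [358.6, -307.7, 28.3]
orientation: [3.076, 0.617, 0.006]
ft_force: [0.3, -0.5, -0.8]
width: 24.6
```

Call:
move_arm(deltas=[[0,0,0,0,0,0],[0,0,0,0,0,0],[0,0,0,0,0,0],[0,0,0,0,0,0],[0,0,0,0,0,0]])

```text
t: 33.2
ee_pos: [358.6, -307.6, 28.3]
orientation: [3.076, 0.618, 0.005]
ft_force: [-0.6, 0.5, 0.8]
width: 21.9
```

Call:
move_arm(deltas=[[0,0,-15,0,0,0],[0,0,-30,0,0,0],[0,0,-35,0,0,0],[0,0,-30,0,0,0],[0,0,0,0,0,0]])

```text
t: 33.62
ee_pos: [355.6, -305.0, 138.8]
orientation: [-3.076, -0.617, 0.004]
ft_force: [1.8, -1.1, -2.6]
width: 22.0
```

```bash
python3 p.py 525 -30 125 11
```

```text
33.62 [ 355.6 -305.   138.8] jaw -67.3 w 22.0
[[22, -16, 1, 0, 0, -0.114], [23, -13, 1, 0, 0, -0.114], [25, -10, 1, 0, 0, -0.114], [26, -7, 1, -0.001, 0, -0.114], [27, -5, 1, 0, 0, -0.114]]
[[27, -1, 1, 0, 0, -0.114], [27, 2, 1, -0.001, 0, -0.114], [26, 5, 1, 0, 0, -0.114], [26, 7, 2, 0, -0.001, -0.114], [25, 10, 1, -0.001, 0, -0.114]]
[[23, 13, 2, 0, -0.001, -0.113], [22, 16, 1, -0.001, 0, -0.114]]
```

Call:
move_arm(deltas=[[22,-16,0,0,0,-0.114],[23,-13,0,0,0,-0.114],[25,-10,0,0,0,-0.114],[26,-7,0,0,0,-0.114],[27,-5,0,0,0,-0.114]])

```text
t: 34.03
ee_pos: [425.6, -189.6, 137.0]
orientation: [-2.771, -1.476, 0.002]
ft_force: [0.4, -0.5, -3.4]
width: 21.7
```

Call:
move_arm(deltas=[[27,-1,0,0,0,-0.114],[27,2,0,0,0,-0.114],[26,5,0,0,0,-0.114],[26,7,0,0,0,-0.114],[25,10,0,0,0,-0.114]])

```text
t: 34.45
ee_pos: [491.6, -66.0, 129.9]
orientation: [-2.207, -2.222, 0.008]
ft_force: [0.7, -0.6, -3.1]
width: 22.1
```

```bash
python3 p.py 525 -12 115 11
```

```text
34.45 [491.6 -66.  129.9] jaw 0.4 w 22.1
[[27, 17, 7, -0.005, -0.002, -0.093], [25, 19, 8, -0.005, -0.002, -0.092]]
```

Call:
move_arm(deltas=[[22,15,5,-0.005,-0.002,-0.08],[20,14,5,-0.005,-0.002,-0.07],[8,6,2,0,0,-0.025],[0,0,0,0,0,0],[0,0,0,0,0,0]])

```text
t: 34.87
ee_pos: [522.2, -6.6, 110.6]
orientation: [-1.984, -2.428, 0.006]
ft_force: [-0.5, 0.5, -2.4]
width: 22.0
```

```bash
python3 p.py 525.3 -10 100 11 2; python3 - <<'E'
from h import *
from workcell import ctrl,eyes
for n in ("wrist","scene"):
    d=eyes.get_image(n); cv2.imwrite(f"pics/n_{n}.png",np.clip(d["frame"][:,:,::-1].astype(float)*1.5,0,255).astype(np.uint8))
E
```

```text
34.87 [522.2  -6.6 110.6] jaw 11.5 w 22.0
[[-2, 1, 5, -0.003, -0.001, 0.004], [-2, 1, 6, -0.004, -0.001, 0.005]]
```

View pics/n_wrist.png

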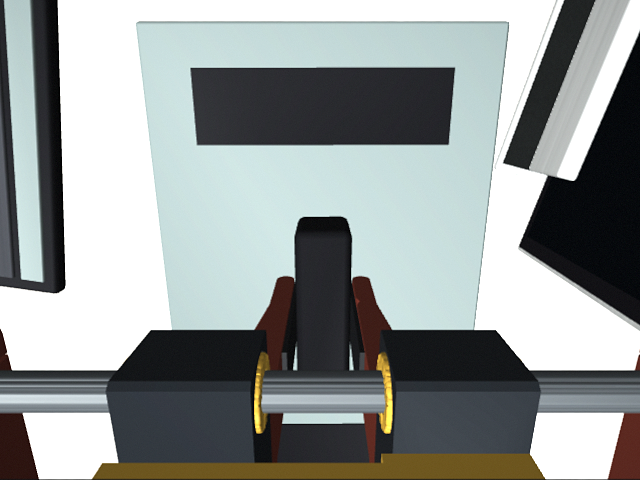

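View pics/n_scene.png

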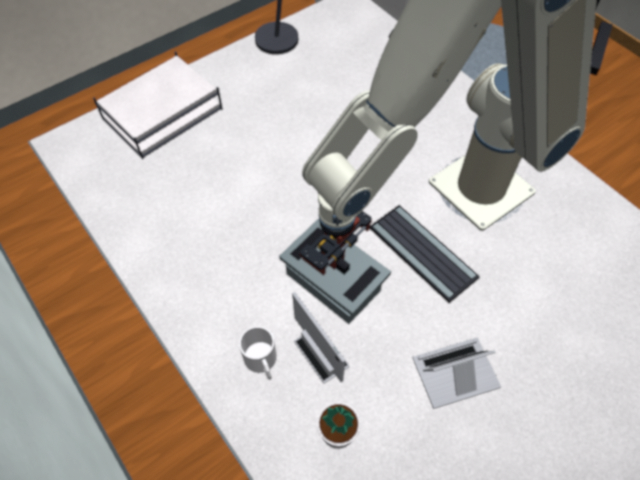

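The lid is held level over the box (scene (335,272)). I'll check its edges in the box frame by wrist depth.

```bash
cat > lidw.py <<'E'
from h import *
from workcell import ctrl,eyes
d=eyes.get_image("wrist"); o=ctrl.get_obs(); W=cloud(d).reshape(-1,3)
a=np.radians(11); ex=np.array([np.cos(a),np.sin(a)]);ey=np.array([-ex[1],ex[0]])
q=W[:,:2]-np.array([525.5,-11]); bx=q@ex; by=q@ey; z=W[:,2]
p=o["ee_pos"][:2]-np.array([525.5,-11]); print("tcp in box",(p@ex).round(1),(p@ey).round(1),"z",o["ee_pos"][2].round(1),"jaw",jaw(o).round(2),"F",o["ft_force"].round(1))
zp=o["ee_pos"][2]-28.3+19
s=(abs(z-zp)<7)&(by>30)&(by<140)&(abs(bx)<95)
print("plate z",np.median(z[s]),"by edge",np.percentile(by[s],[99,99.8]),"-> lid yc",np.percentile(by[s],99.6)-117)
e=[np.array([np.percentile(bx[s&(abs(by-b)<4)],k) for b in range(40,110,8)]) for k in (0.5,99.5)]
print("bx edges",e[0].mean().round(1),e[1].mean().round(1),"-> xc at",((e[0]+e[1])/2).round(1))
E
python3 lidw.py
```

```text
tcp in box -2.4 3.9 z 111.4 jaw 11.4 F [-0.1  0.3 -3.5]
plate z 103.03592451158059 by edge [116.24319479 117.34006189] -> lid yc -0.13501837256596616
bx edges -74.4 69.1 -> xc at [-2.3 -2.4 -2.5 -2.6 -2.6 -2.8 -2.8 -2.8 -2.9]
```

Call:
move_arm(deltas=[[-1,2,8,-0.003,-0.001,0.004],[0,1,10,-0.003,-0.001,0.004],[0,0,8,0,0,0],[0,0,0,0,0,0],[0,0,0,0,0,0]])

```text
t: 35.43
ee_pos: [524.8, -11.8, 83.2]
orientation: [2.008, 2.414, 0.001]
ft_force: [-0.7, -0.1, -2.8]
width: 22.0
```

```bash
python3 lidw.py;python3 p.py 525.3 -8.7 74 11
```

```text
tcp in box -1.0 -0.5 z 83.1 jaw 10.48 F [-0.3 -0.6 -3. ]
plate z 74.9547587414283 by edge [111.50778853 112.20166606] -> lid yc -5.00835941406244
bx edges -71.3 72.2 -> xc at [0.2 0.3 0.3 0.4 0.4 0.6 0.5 0.7 0.7]
35.48 [524.6 -11.7  83.1] jaw 10.5 w 21.6
[[2.8, 1.2, 9.1, 0.001, 0.001, -0.009]]
```

Call:
move_arm(deltas=[[3,0,2,0,0,-0.009],[1,0,2,0,0,0],[0,0,0,0,0,0],[0,0,0,0,0,0]])

```text
t: 35.82
ee_pos: [524.1, -7.4, 79.1]
orientation: [1.996, 2.423, 0.001]
ft_force: [-0.2, 0.7, -3.0]
width: 21.7
```

```bash
python3 lidw.py
```

```text
tcp in box -0.7 3.8 z 79.1 jaw 11.04 F [-0.   0.2 -2.3]
plate z 70.87876123513644 by edge [115.8777502  116.80919881] -> lid yc -0.6765283267665154
bx edges -71.8 71.6 -> xc at [-0.  -0.1 -0.  -0.1 -0.1 -0.2 -0.2 -0.2 -0.2]
```

Call:
move_arm(deltas=[[0,0,4,0,0,0],[0,0,4,0,0,0],[0,0,3,0,0,0],[0,0,0,0,0,0]])

```text
t: 36.2
ee_pos: [525.1, -7.2, 68.0]
orientation: [1.995, 2.422, 0.003]
ft_force: [0.8, -0.2, -1.0]
width: 22.0
```

```bash
python3 lidw.py
```

```text
tcp in box 0.3 3.8 z 68.1 jaw 11.06 F [ 0.3  1.  -1.4]
plate z 60.01515945619275 by edge [115.92897333 116.60045109] -> lid yc -0.5877023892203255
bx edges -70.9 72.6 -> xc at [1.  0.9 0.9 1.  0.9 0.9 0.8 0.8 0.8]
```

Call:
move_arm(deltas=[[0,0,1,0,0,0],[0,0,0,0,0,0],[0,0,0,0,0,0],[0,0,0,0,0,0]], hand=0)

```text
t: 36.58
ee_pos: [525.9, -7.4, 67.4]
orientation: [1.994, 2.421, 0.005]
ft_force: [0.1, 0.3, 0.2]
width: 43.1
```

Call:
move_arm(deltas=[[0,0,-20,0,0,0],[0,0,-30,0,0,0],[0,0,-20,0,0,0],[0,0,0,0,0,0]])

```text
t: 36.92
ee_pos: [524.5, -7.3, 138.7]
orientation: [1.996, 2.424, 0.001]
ft_force: [0.9, -0.4, 0.5]
width: 43.7
```

```bash
cat > lidz.py <<'E'
from h import *
from workcell import ctrl,eyes
a=np.radians(11); ex=np.array([np.cos(a),np.sin(a)]);ey=np.array([-ex[1],ex[0]])
for n,b in (("scene",-0.9),("top",1.3),("wrist",1.5)):
    d=eyes.get_image(n); W=cloud(d).reshape(-1,3); q=W[:,:2]-np.array([525.5,-11]); bx=q@ex; by=q@ey; z=W[:,2]-b
    s=(z>40)&(z<70)&(abs(bx)<90)&(abs(by)<135)
    if s.sum()<100: continue
    out=[]
    for lo in (-110,-95,-60,50,95):
        t=s&(by>lo)&(by<lo+12)&(abs(bx)>25)&(abs(bx)<60); out.append((lo,int(t.sum()),round(float(np.median(z[t])),1) if t.sum()>5 else None))
    pl=s&(z>46)&(z<66); r=cv2.minAreaRect(W[pl][:,:2].astype(np.float32))
    print(n,out,"rect",np.round(r[0],1),np.round(r[1]),round(r[2],1),"edges bx",np.percentile(bx[pl],[.5,99.5]).round(1),"by",np.percentile(by[pl],[.5,99.5]).round(1))
o=ctrl.get_obs(); print(o["t"],o["ee_pos"].round(1),o["ft_force"].round(1),o["width"])
E
python3 lidz.py
```

```text
scene [(-110, 67, 58.5), (-95, 57, 58.4), (-60, 62, 58.0), (50, 126, 58.0), (95, 130, 57.7)] rect [526.6  -7.7] [150. 237.] 11.2 edges bx [-70.3  76. ] by [-112.1  120.6]
top [(-110, 188, 58.6), (-95, 179, 58.7), (-60, 0, None), (50, 0, None), (95, 0, None)] rect [544.6 -95.5] [146.  62.] 11.5 edges bx [-70.1  74.5] by [-117.   -62.4]
wrist [(-110, 0, None), (-95, 142, 59.0), (-60, 440, 58.5), (50, 2407, 58.4), (95, 2864, 58.5)] rect [523.5   4.5] [147. 203.] 11.1 edges bx [-70.9  72.9] by [-83.3 116.1]
37.0667 [522.2  -7.3 135.1] [ 0.  -0.8  0.4] 43.609186828479174
```

The plate stands at about 59 mm at both ends, so the lid rests on the seal. I'll shut the fingers and press the +y end first.

```bash
python3 p.py 510 72.4 100 11 4
```

```text
37.07 [522.2  -7.3 135.1] jaw 11.1 w 43.6
[[20, 1, 9, -0.001, 0, 0], [20, 1, 9, -0.001, 0, 0], [20, 1, 9, -0.001, 0, 0], [21, 0, 8, 0, 0, 0.001]]
```

Call:
move_arm(deltas=[[20,1,0,0,0,0],[20,1,5,0,0,0],[20,1,9,0,0,0],[17,0,8,0,0,0],[0,0,0,0,0,0]], hand=1)

```text
t: 37.48
ee_pos: [506.6, 70.0, 106.3]
orientation: [-1.997, -2.416, 0.013]
ft_force: [-0.9, -0.9, 0.1]
width: 14.2
```

Call:
move_arm(deltas=[[0,0,10,0,0,0],[0,0,10,0,0,0],[0,0,5,0,0,0],[0,0,0,0,0,0]])

```text
t: 37.82
ee_pos: [504.3, 68.8, 75.9]
orientation: [-1.993, -2.414, 0.02]
ft_force: [-0.4, -0.1, -0.1]
width: 0.2
```

```bash
python3 p.py 510 72.4 62 11 3
```

```text
37.82 [504.3  68.8  75.9] jaw 10.9 w 0.2
[[1, 2, 5, -0.006, 0, 0], [1, 2, 4, -0.005, 0, -0.001], [0, 2, 5, -0.006, -0.001, 0]]
```

Call:
move_arm(deltas=[[1,3,6,-0.006,0,0],[1,2,4,-0.006,0,0],[0,2,3,-0.006,0,0],[0,0,2,0,0,0],[0,0,0,0,0,0]])

```text
t: 38.23
ee_pos: [512.0, 70.5, 58.9]
orientation: [2.003, 2.418, 0.004]
ft_force: [-0.4, 0.4, 0.8]
width: 0.6
```

Call:
move_arm(deltas=[[0,-1,2,0,0,0],[0,0,2,0,0,0],[0,0,2,0,0,0],[0,0,2,0,0,0]])

```text
t: 38.57
ee_pos: [512.1, 70.6, 53.9]
orientation: [2.002, 2.417, 0.008]
ft_force: [-6.2, 0.2, 26.7]
width: 0.2
```

Call:
move_arm(deltas=[[0,0,2,0,0,0],[0,0,2,0,0,0],[0,0,2,0,0,0]])

```text
t: 38.82
ee_pos: [512.1, 70.6, 53.8]
orientation: [2.001, 2.417, 0.008]
ft_force: [-7.3, 0.1, 22.1]
width: 0.3
```

Call:
move_arm(deltas=[[0,0,4,0,0,0],[0,0,4,0,0,0]])

```text
t: 38.98
ee_pos: [512.2, 70.5, 53.4]
orientation: [2.0, 2.417, 0.008]
ft_force: [-16.5, -2.6, 57.2]
width: 0.8
```

Call:
move_arm(deltas=[[0,0,-15,0,0,0],[0,0,-30,0,0,0],[0,0,-15,0,0,0],[0,0,0,0,0,0]])

```text
t: 39.32
ee_pos: [512.0, 70.4, 118.7]
orientation: [1.998, 2.416, 0.011]
ft_force: [0.6, 0.4, 0.7]
width: 0.2
```

```bash
python3 lidz.py; python3 p.py 541.7 -94.4 112 11
```

```text
scene [(-110, 116, 55.6), (-95, 110, 56.6), (-60, 111, 55.5), (50, 64, 54.0), (95, 124, 53.1)] rect [527.6  -7.1] [150. 235.] 10.7 edges bx [-70.4  75.8] by [-112.5  120.1]
top [(-110, 194, 56.5), (-95, 191, 56.4), (-60, 194, 55.7), (50, 0, None), (95, 0, None)] rect [534. -40.] [147. 174.] 11.1 edges bx [-70.2  74.6] by [-116.4   42.9]
wrist [(-110, 0, None), (-95, 0, None), (-60, 0, None), (50, 2078, 53.6), (95, 2442, 53.0)] rect [522.   13.5] [146. 185.] 11.3 edges bx [-70.9  72.9] by [ 33.5 116.9]
39.4667 [510.1  70.2 115.4] [-0.  -0.7  0.1] 0.3195854619697067
39.47 [510.1  70.2 115.4] jaw 10.8 w 0.3
[[-34, 0, 1, 0.001, 0, -0.001], [-33, 0, 1, 0.001, 0, -0.001], [-34, 0, 0, 0.001, 0, -0.001], [-33, 0, 1, 0.001, 0, 0], [-34, 0, 0, 0.001, 0, -0.001]]
```

The +y end is home at 53 mm and the other end is at about 56.5. I'll press the -y end more gently; the bar top is at about 84 mm, so crossing at z 115 clears it.

Call:
move_arm(deltas=[[-33,0,0,0,0,0],[-33,0,0,0,0,0],[-33,0,0,0,0,0],[-33,0,0,0,0,0],[-20,0,0,0,0,0]])

```text
t: 39.88
ee_pos: [535.4, -79.7, 107.8]
orientation: [-1.987, -2.425, 0.003]
ft_force: [0.8, 0.3, -0.5]
width: 0.5
```

Call:
move_arm(deltas=[[0,0,0,0,0,0],[0,0,10,0,0,0],[0,0,15,0,0,0],[0,0,5,0,0,0],[0,0,0,0,0,0]])

```text
t: 40.3
ee_pos: [531.8, -81.1, 69.5]
orientation: [-1.989, -2.414, 0.01]
ft_force: [-0.0, 0.9, -0.5]
width: 0.7
```

```bash
python3 p.py 541.7 -94.4 62 11 3
```

```text
40.3 [531.8 -81.1  69.5] jaw 11.0 w 0.7
[[-5, 2, 2, -0.005, -0.002, 0], [-5, 3, 3, -0.004, -0.002, 0], [-5, 2, 2, -0.005, -0.003, 0.001]]
```

Call:
move_arm(deltas=[[-5,3,2,-0.005,-0.002,0],[-5,3,3,-0.005,-0.002,0],[-3,2,1,-0.005,-0.003,0],[0,0,1,0,0,0]])

```text
t: 40.63
ee_pos: [542.1, -90.3, 60.7]
orientation: [1.992, 2.429, 0.0]
ft_force: [0.1, -0.7, -0.5]
width: 0.7
```

Call:
move_arm(deltas=[[0,0,2,0,0,0],[0,0,2,0,0,0],[0,0,2,0,0,0],[0,0,2,0,0,0]])

```text
t: 40.97
ee_pos: [543.0, -90.5, 54.2]
orientation: [1.991, 2.427, 0.002]
ft_force: [-2.7, -0.1, 8.7]
width: 0.5
```

Call:
move_arm(deltas=[[0,0,2,0,0,0],[0,0,2,0,0,0],[0,0,3,0,0,0]])

```text
t: 41.22
ee_pos: [543.1, -90.6, 53.1]
orientation: [1.991, 2.427, 0.002]
ft_force: [-13.9, 2.8, 47.0]
width: 0.4
```

Call:
move_arm(deltas=[[0,0,-15,0,0,0],[0,0,-35,0,0,0],[0,0,-40,0,0,0],[0,0,-40,0,0,0],[0,0,-20,0,0,0]])

```text
t: 41.63
ee_pos: [539.2, -89.8, 205.8]
orientation: [-1.989, -2.424, 0.005]
ft_force: [1.8, -0.9, 0.2]
width: 0.5
```

```bash
python3 lidz.py
```

```text
scene [(-110, 102, 51.9), (-95, 112, 52.4), (-60, 117, 52.5), (50, 122, 52.8), (95, 128, 53.1)] rect [527.5  -7.2] [150. 237.] 10.7 edges bx [-70.2  75.4] by [-112.3  120.2]
top [(-110, 0, None), (-95, 0, None), (-60, 0, None), (50, 98, 52.4), (95, 157, 52.9)] rect [515.7  59.4] [145.  92.] 11.1 edges bx [-61.7  75.2] by [ 29.1 116.4]
wrist [(-110, 1167, 52.9), (-95, 1212, 53.1), (-60, 1337, 52.8), (50, 1806, 52.8), (95, 0, None)] rect [530.4 -30.7] [146. 195.] 11.3 edges bx [-70.9  73.1] by [-115.4   76.2]
41.7833 [538.8 -89.7 203.4] [-0.2  0.5  0.3] 0.7733238392310195
```

The lid is home: 53 mm at both ends in all views. Now the tablet.

```bash
python3 p.py 640 95 215 -3
```

```text
41.78 [538.8 -89.7 203.4] jaw 11.3 w 0.8
[[27, 23, -2, -0.001, 0, 0.041], [28, 21, -2, -0.001, 0, 0.042], [29, 20, -2, -0.001, 0, 0.041], [29, 19, -2, -0.001, -0.001, 0.042], [30, 18, -2, -0.002, 0, 0.041]]
[[31, 17, -2, -0.001, -0.001, 0.042]]
```

Call:
move_arm(deltas=[[27,23,-5,0,0,0.041],[28,21,-5,0,0,0.041],[29,20,-5,0,0,0.041],[29,19,-5,0,0,0.041],[30,18,-5,0,0,0.041]], hand=-0.2)

```text
t: 42.2
ee_pos: [618.7, 63.4, 219.0]
orientation: [-2.239, -2.181, 0.025]
ft_force: [0.4, -0.2, 1.0]
width: 30.3
```

Call:
move_arm(deltas=[[24,10,-2,0,0,0.02],[8,4,0,0,0,0.01],[0,0,0,0,0,0],[0,0,0,0,0,0]])

```text
t: 42.53
ee_pos: [633.6, 103.0, 212.3]
orientation: [-2.265, -2.146, 0.036]
ft_force: [0.4, -0.4, 0.0]
width: 52.1
```

```bash
cat > tabw.py <<'E'
from h import *
from workcell import ctrl,eyes
import sys
for n in ("wrist","scene","top"):
    d=eyes.get_image(n); W=cloud(d).reshape(-1,3)
    if n=="wrist": cv2.imwrite("pics/"+sys.argv[1]+".png",np.clip(d["frame"][:,:,::-1].astype(float)*1.5,0,255).astype(np.uint8))
    for lo,hi in ((132,150),(60,100)):
        s=(W[:,2]>lo)&(W[:,2]<hi)&(abs(W[:,0]-666)<22)&(abs(W[:,1]-111)<115)
        if s.sum()<50: continue
        t=W[s]; r=cv2.minAreaRect(t[:,:2].astype(np.float32)); pc=np.polyfit(t[:,1],t[:,0],1)
        print(n,lo,s.sum(),r,"yaw",np.degrees(np.arctan(-pc[0])).round(1),"x@111",np.polyval(pc,111).round(1),"zmax",np.percentile(t[:,2],95).round(1),"y",np.percentile(t[:,1],[1,99]).round(1))
E
python3 tabw.py q_w; python3 p.py 666 111 170 -3
```

```text
wrist 132 5322 ((664.9866943359375, 112.12166595458984), (195.044921875, 10.625412940979004), 86.85336303710938) yaw -2.8 x@111 664.4 zmax 143.3 y [ 19.1 207.7]
wrist 60 909 ((660.2322998046875, 111.03739166259766), (196.40618896484375, 1.121716022491455), 86.98243713378906) yaw -2.8 x@111 660.1 zmax 98.3 y [ 15.5 206.7]
scene 132 304 ((666.119384765625, 138.58413696289062), (149.33071899414062, 11.864167213439941), 86.53013610839844) yaw -2.8 x@111 665.9 zmax 143.6 y [ 67.4 211.9]
scene 60 307 ((669.7265625, 116.06448364257812), (195.1432647705078, 8.412066459655762), 89.08035278320312) yaw -2.5 x@111 669.3 zmax 97.5 y [ 26.4 212.9]
top 132 170 ((662.9053344726562, 38.599822998046875), (55.627960205078125, 12.182282447814941), 88.21929931640625) yaw -2.4 x@111 664.6 zmax 144.2 y [11.2 66. ]
top 60 245 ((659.2230224609375, 48.344207763671875), (8.150409698486328, 76.7621078491211), 2.4971959590911865) yaw -2.2 x@111 661.3 zmax 97.4 y [10.3 85.3]
42.68 [633.6 101.6 213.3] jaw -3.2 w 52.6
[[6, 17, 21, -0.015, 0.001, -0.002], [5, 16, 21, -0.016, 0.001, -0.001]]
```

View pics/q_w.png

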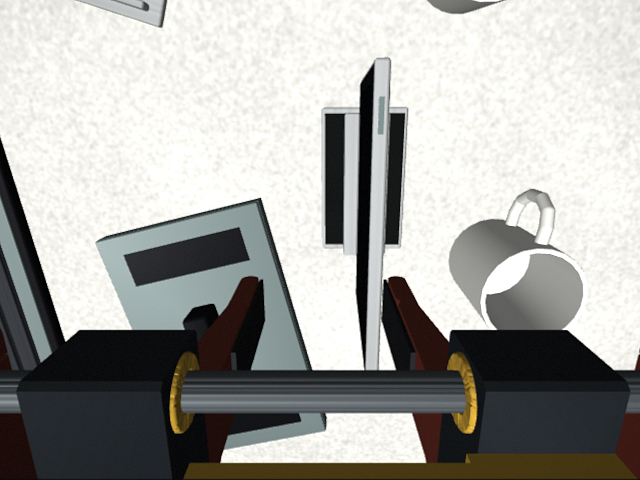

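The wrist view shows the tablet's edge at (375,200), parallel to the jaws. I'll centre above it.

Call:
move_arm(deltas=[[5,14,10,-0.015,0,0],[4,12,10,-0.015,0,0],[1,4,10,0,0,0],[0,0,0,0,0,0],[0,0,0,0,0,0]])

```text
t: 43.1
ee_pos: [663.7, 105.3, 180.6]
orientation: [2.286, 2.152, -0.003]
ft_force: [-0.1, -0.9, -0.6]
width: 52.9
```

```bash
python3 tabw.py q_w2 | head -2; python3 p.py 665 111.5 160 -2.8
```

```text
wrist 132 5642 ((665.201171875, 110.06977844238281), (199.6199188232422, 10.409329414367676), 87.17494201660156) yaw -2.9 x@111 665.0 zmax 143.3 y [ 42.7 208. ]
scene 132 251 ((667.3213500976562, 152.61317443847656), (120.83873748779297, 10.823587417602539), 87.35164642333984) yaw -3.0 x@111 665.9 zmax 143.4 y [ 93.7 212.4]
43.25 [663.7 105.6 181.3] jaw -3.4 w 52.7
[[6, 0.9, 21.3, 0, 0.002, -0.011]]
```

Call:
move_arm(deltas=[[4,1,10,0,0,-0.01],[2,0,10,0,0,0],[0,0,5,0,0,0],[0,0,0,0,0,0],[0,0,0,0,0,0]])

```text
t: 43.67
ee_pos: [665.0, 112.3, 154.9]
orientation: [2.273, 2.165, -0.0]
ft_force: [-0.4, -0.1, 0.4]
width: 52.5
```

```bash
python3 p.py 665 111.5 108 -2.8 4
```

```text
43.67 [665.  112.3 154.9] jaw -2.8 w 52.5
[[0, 0, 12, 0, 0.001, 0], [0, 0, 12, 0.001, 0, 0], [0, 0, 11, 0, 0.001, 0], [-1, 0, 12, 0.001, 0, 0]]
```

Call:
move_arm(deltas=[[0,0,12,0,0,0],[0,0,12,0,0,0],[0,0,11,0,0,0],[0,0,8,0,0,0],[0,0,0,0,0,0]])

```text
t: 44.08
ee_pos: [664.8, 112.3, 107.3]
orientation: [2.273, 2.165, -0.001]
ft_force: [-0.6, 0.7, 0.1]
width: 52.6
```

```bash
python3 p.py 665 111.5 107 -2.8; python3 -c "
from workcell import ctrl; print(ctrl.get_obs()['ft_force'])"
```

```text
44.08 [664.8 112.3 107.3] jaw -2.8 w 52.6
[[-0.8, 0.2, 0.3, 0.002, 0.002, 0.001]]
[-0.64998704  0.715037    0.06240937]
```

Call:
move_arm(deltas=[[0,0,0,0,0,0],[0,0,0,0,0,0],[0,0,0,0,0,0],[0,0,0,0,0,0],[0,0,0,0,0,0]], hand=1)

```text
t: 44.5
ee_pos: [664.8, 112.1, 106.6]
orientation: [2.273, 2.166, -0.002]
ft_force: [0.3, -0.4, -0.1]
width: 22.9
```

Call:
move_arm(deltas=[[0,0,0,0,0,0],[0,0,0,0,0,0],[0,0,0,0,0,0],[0,0,0,0,0,0],[0,0,0,0,0,0]])

```text
t: 44.92
ee_pos: [665.2, 112.2, 107.5]
orientation: [2.273, 2.165, 0.0]
ft_force: [0.9, 0.1, -1.2]
width: 9.1
```

Call:
move_arm(deltas=[[0,0,-8,0,0,0],[0,0,-15,0,0,0],[0,0,-20,0,0,0],[0,0,-25,0,0,0],[0,0,-25,0,0,0]])

```text
t: 45.33
ee_pos: [661.6, 111.6, 197.3]
orientation: [-2.273, -2.164, 0.014]
ft_force: [-0.8, 1.1, -3.1]
width: 9.0
```

Call:
move_arm(deltas=[[0,0,-20,0,0,0],[0,0,-15,0,0,0],[0,0,-5,0,0,0],[0,0,0,0,0,0]])

```text
t: 45.67
ee_pos: [663.8, 112.0, 246.6]
orientation: [2.274, 2.165, -0.004]
ft_force: [1.3, -0.3, -3.9]
width: 9.2
```

```bash
python3 - <<'E'
from h import *
# stand pose from the lip and rest readings of two views
d={}
from workcell import ctrl,eyes
for n in ("top","scene"):
    W=cloud(load(f"a_{n}.npz")).reshape(-1,3); b=1.0 if n=="top" else -0.9
    z=W[:,2]-b
    c=np.array([438.,335.]); a=np.radians(69.7); ex=np.array([np.cos(a),np.sin(a)]);ey=np.array([-ex[1],ex[0]])
    q=W[:,:2]-c; sx=q@ex; sy=q@ey
    s=(z>4)&(z<12)&(abs(sx)<110)&(abs(sy)<120); print(n,"plate",np.percentile(sx[s],[1,99]).round(1),np.percentile(sy[s],[1,99]).round(1),np.median(z[s]).round(1))
    s=(z>16)&(z<24)&(sx<-10)&(sx>-60)&(abs(sy)<100); r=cv2.minAreaRect(W[s][:,:2].astype(np.float32)); print("lip",r,np.percentile(sx[s],[2,98]).round(1),np.median(z[s]).round(1))
    s=(z>80)&(z<100)&(abs(sx)<70)&(abs(sy)<100); r=cv2.minAreaRect(W[s][:,:2].astype(np.float32)); print("rest",r,np.percentile(sx[s],[2,98]).round(1),np.percentile(z[s],[50,95]).round(1))
    s=(z>30)&(z<75)&(sx<40)&(sx>-40)&(abs(sy)<70); print("face",np.polyfit(z[s],sx[s],1).round(3))
E
python3 p.py 560 200 225 30
```

```text
top plate [-94.9  89.5] [-101.8   98.2] 7.8
lip ((428.60595703125, 311.5783996582031), (30.20613670349121, 147.9072265625), 69.65837860107422) [-40.  -33.2] 19.3
rest ((443.90411376953125, 352.1158752441406), (16.167478561401367, 149.74276733398438), 70.2752685546875) [11.4 25. ] [88.  93.1]
face [  0.361 -15.663]
scene plate [-100.6  100.6] [-108.1  107.8] 7.4
lip ((425.5090637207031, 304.2818908691406), (7.915514945983887, 145.71908569335938), 69.7275619506836) [-36.5 -29.3] 19.6
rest ((443.7164306640625, 356.1647033691406), (13.952445030212402, 147.97549438476562), 69.9443130493164) [15.2 28.3] [90.1 94.4]
face [  0.832 -29.718]
45.67 [663.8 112.  246.6] jaw -2.8 w 9.2
[[17, -22, 4, 0, 0.001, -0.114], [19, -19, 4, 0, 0, -0.115], [21, -17, 5, 0, 0.001, -0.114], [23, -15, 4, -0.001, 0, -0.115], [24, -12, 5, 0, 0.001, -0.114]]
```

```bash
cat >> h.py <<'E'
def tilt(jaw_deg,th):
    a=np.radians(jaw_deg); ex=np.array([np.cos(a),np.sin(a),0]); k=np.array([0,0,1.])
    y=np.cos(th)*ex-np.sin(th)*k; z=-(np.sin(th)*ex+np.cos(th)*k); x=np.cross(y,z)
    return R.from_matrix(np.stack([x,y,z],1))
E
cat > pt.py <<'E'
import sys
from h import *
from workcell import ctrl
x,y,z,j,th=map(float,sys.argv[1:6]); n=int(sys.argv[6]) if len(sys.argv)>6 else None
o=ctrl.get_obs(); m=R.from_rotvec(o["orientation"]).as_matrix()
print(round(o["t"],2),o["ee_pos"].round(1),"jaw",jaw(o).round(1),"tilt toward jaw",np.arctan2(-m[2,1],np.hypot(m[0,1],m[1,1])).round(3),"roll x",m[2,0].round(3),"w",round(o["width"],1),"F",o["ft_force"].round(1),"q",o["qpos"].round(2))
plan(o,(x,y,z),tilt(j,th),n,vmax=30,wmax=.1)
E
python3 pt.py 443 335 235 69.7 0
```

```text
45.67 [663.8 112.  246.6] jaw -2.8 tilt toward jaw 0.0 roll x -0.003 w 9.2 F [ 1.3 -0.3 -3.9] q [ 0.15  0.47  1.49 -0.    1.18  0.2 ]
[[16, -18, 1, 0, 0, -0.097], [18, -16, 1, 0, 0, -0.097], [19, -14, 1, 0, 0, -0.097], [21, -12, 1, 0, 0, -0.097], [22, -10, 1, 0, 0, -0.097]]
[[23, -8, 1, 0, 0, -0.098], [23, -6, 1, 0, 0, -0.097], [24, -4, 1, 0, 0, -0.098], [24, -1, 1, -0.001, 0, -0.097], [24, 1, 1, 0, 0, -0.098]]
[[24, 3, 0, -0.001, 0, -0.097], [24, 6, 1, 0, 0.001, -0.098], [23, 8, 0, -0.001, 0, -0.097]]
```

Call:
move_arm(deltas=[[10,-12,0,0,0,-0.06],[18,-16,0,0,0,-0.097],[19,-14,0,0,0,-0.097],[21,-12,0,0,0,-0.097],[22,-10,0,0,0,-0.097]])

```text
t: 46.08
ee_pos: [585.9, 191.7, 242.0]
orientation: [-1.723, -2.626, 0.01]
ft_force: [0.1, 0.2, -3.4]
width: 8.7
```

Call:
move_arm(deltas=[[23,-8,0,0,0,-0.097],[23,-6,0,0,0,-0.097],[24,-4,0,0,0,-0.097],[24,-1,0,0,0,-0.097],[24,1,0,0,0,-0.097]])

```text
t: 46.5
ee_pos: [494.4, 280.6, 235.3]
orientation: [-1.003, -2.967, 0.021]
ft_force: [-0.1, 0.2, -3.4]
width: 9.0
```

```bash
python3 pt.py 443 335 235 69.7 0
```

```text
46.5 [494.4 280.6 235.3] jaw 52.6 tilt toward jaw 0.016 roll x 0.005 w 9.0 F [-0.1  0.2 -3.4] q [ 0.5   0.33  1.73 -0.    1.09 -0.42]
[[25, 4, 0, -0.005, -0.002, -0.099], [24, 6, 0, -0.005, -0.003, -0.099], [23, 9, 0, -0.005, -0.002, -0.1]]
```

Call:
move_arm(deltas=[[22,4,-2,-0.005,-0.002,-0.09],[20,6,-2,-0.005,-0.003,-0.09],[10,4,0,-0.005,-0.002,-0.06],[4,2,0,0,0,-0.02],[0,0,0,0,0,0]])

```text
t: 46.92
ee_pos: [446.4, 326.9, 233.6]
orientation: [-0.577, -3.079, 0.01]
ft_force: [0.2, -0.4, -3.1]
width: 8.9
```

```bash
python3 pt.py 443 345 215 69.7 0.38
```

```text
46.92 [446.4 326.9 233.6] jaw 68.8 tilt toward jaw 0.008 roll x 0.007 w 8.9 F [ 0.2 -0.4 -3.1] q [ 0.61  0.31  1.77  0.    1.07 -0.59]
[[2, 4, 5, 0.093, -0.003, -0.004], [3, 4, 4, 0.093, -0.002, -0.003], [2, 5, 4, 0.093, -0.003, -0.004], [3, 5, 3, 0.093, -0.002, -0.003]]
```

Call:
move_arm(deltas=[[2,4,5,0.08,-0.003,-0.004],[3,4,4,0.09,-0.002,-0.003],[2,5,4,0.09,-0.003,-0.004],[2,4,3,0.08,0,-0.003],[0,0,0,0,0,0]])

```text
t: 47.33
ee_pos: [445.0, 340.5, 213.5]
orientation: [-0.555, -2.977, 0.549]
ft_force: [-0.4, 0.4, -2.6]
width: 9.0
```

```bash
python3 pt.py 443.1 351.9 165 69.7 0.38; python3 - <<'E'
from h import *
from workcell import ctrl,eyes
for n in ("wrist","scene"):
    d=eyes.get_image(n); cv2.imwrite(f"pics/r_{n}.png",np.clip(d["frame"][:,:,::-1].astype(float)*1.5,0,255).astype(np.uint8))
E
```

```text
47.33 [445.  340.5 213.5] jaw 68.8 tilt toward jaw 0.364 roll x -0.002 w 9.0 F [-0.4  0.4 -2.6] q [ 0.72  0.5   1.58 -0.17  1.39 -0.42]
[[3, 13, 21, 0.008, -0.002, -0.007], [3, 14, 21, 0.008, -0.001, -0.007]]
```

View pics/r_wrist.png

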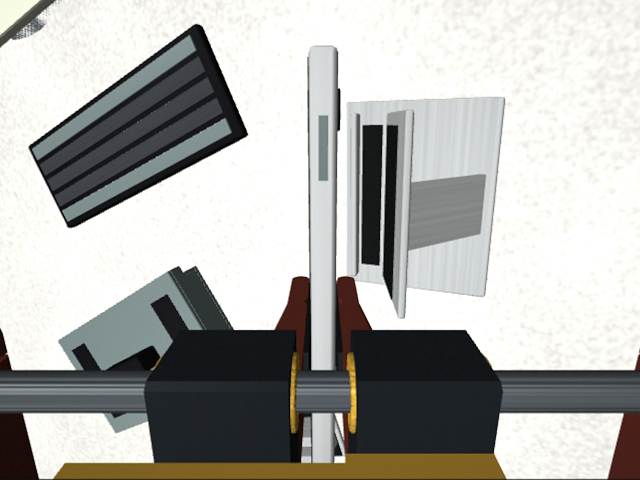

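View pics/r_scene.png

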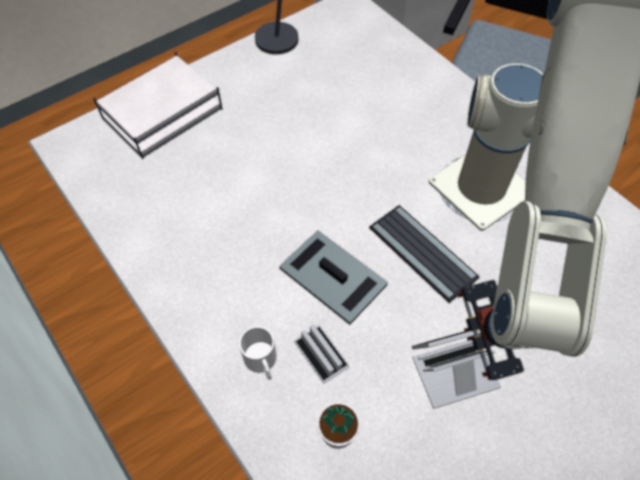

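Wrist view: the tablet runs edge-on at (322,200). The lip is at (354,190), the slot at (372,190) and the rest at (400,210). I'll measure the stand from here.

```bash
cat > stw.py <<'E'
from h import *
from workcell import ctrl,eyes
d=eyes.get_image("wrist"); o=ctrl.get_obs(); W=cloud(d).reshape(-1,3); z=W[:,2]
c=np.array([438.,335.]); a=np.radians(69.7); ex=np.array([np.cos(a),np.sin(a)]);ey=np.array([-ex[1],ex[0]])
q=W[:,:2]-c; sx=q@ex; sy=q@ey
s=(z>-6)&(z<6)&(sx>-150)&(sx<-60)&(abs(sy)<100); print("desk",np.median(z[s]),s.sum())
s=(z>16)&(z<26)&(sx<-18)&(sx>-60)&(abs(sy-10)<80); print("lip",s.sum(),np.percentile(sx[s],[2,50,98]).round(1),"sy",np.percentile(sy[s],[1,99]).round(1),"slope",np.polyfit(sy[s],sx[s],1)[0].round(4),np.median(z[s]).round(1))
s=(z>5)&(z<14)&(sx>-34)&(sx<-5)&(abs(sy-10)<60); print("slot plate",s.sum(),np.percentile(sx[s],[2,98]).round(1),np.median(z[s]).round(1))
for lo in (20,40,60,80):
    s=(z>lo)&(z<lo+6)&(sx>-20)&(sx<45)&(sy>-60)&(sy<70); 
    if s.sum()>20: print("rest z",lo+3,s.sum(),np.percentile(sx[s],[3,50]).round(1))
s=(z>86)&(z<104)&(abs(sx-18)<22)&(sy>-80)&(sy<90); print("rest top",np.percentile(sx[s],[2,98]).round(1),"zmax",np.percentile(z[s],97).round(1),"sy",np.percentile(sy[s],[1,99]).round(1))
p=o["ee_pos"]; m=R.from_rotvec(o["orientation"]).as_matrix(); foot=p+m[:,2]*101.5; pq=foot[:2]-c
print("foot(from tcp) sx",(pq@ex).round(1),"sy",(pq@ey).round(1),"z",foot[2].round(1))
# tablet seen in wrist: edge points in tool frame
T=(W-p)@m; t=(abs(T[:,1])<9)&(T[:,0]>30)&(T[:,0]<115)&(T[:,2]<105)&(T[:,2]>-50); t&=~np.isnan(z)
print("tablet toolframe x",np.percentile(T[t,0],[2,98]).round(1),"y",np.percentile(T[t,1],[2,50,98]).round(1),"z",np.percentile(T[t,2],[2,98]).round(1))
E
python3 stw.py
```

```text
desk 1.3529104987922551 10160
lip 1171 [-39.3 -35.7 -33.5] sy [-68.1  74.7] slope -0.005 20.9
slot plate 3333 [-33.8 -10.8] 10.0
rest z 43 173 [-3.1 -2. ]
rest z 63 662 [ 4.4 34.5]
rest z 83 619 [11.6 13.2]
rest top [17.4 24.9] zmax 94.2 sy [-70.2  75. ]
foot(from tcp) sx -29.7 sy -4.7 z 120.3
tablet toolframe x [31.7 95.1] y [-4.3  0.2  4.8] z [-35.9 -25.7]
```

```bash
python3 pt.py 440.2 352.4 155 69.7 0.38 4
```

```text
47.48 [444.7 338.8 215.3] jaw 68.8 tilt toward jaw 0.359 roll x -0.002 w 8.9 F [-0.7 -0.3 -2.6] q [ 0.72  0.49  1.58 -0.17  1.39 -0.42]
[[2, 8, 13, 0.005, -0.001, -0.004], [2, 8, 13, 0.005, -0.001, -0.004], [3, 8, 13, 0.006, -0.001, -0.003], [2, 8, 13, 0.005, 0, -0.004]]
```

Call:
move_arm(deltas=[[2,8,12,0.005,0,-0.004],[2,8,13,0.005,0,-0.004],[2,8,13,0.005,0,-0.004],[2,5,8,0.005,0,-0.004],[0,0,0,0,0,0]])

```text
t: 47.9
ee_pos: [441.6, 349.8, 158.6]
orientation: [-0.538, -2.973, 0.561]
ft_force: [-0.9, 0.5, -2.4]
width: 8.8
```

```bash
python3 stw.py; python3 pt.py 440.2 352.4 125 69.7 0.38 3
```

```text
desk 1.3321409795800605 18245
47.95 [441.7 349.7 159.2] jaw 69.5 tilt toward jaw 0.373 roll x 0.002 w 8.5 F [ 0.8  0.4 -2.8] q [ 0.74  0.57  1.6  -0.17  1.31 -0.4 ]
[[1, 5, 10, 0.002, -0.001, -0.001], [1, 5, 11, 0.002, -0.001, -0.001], [0, 4, 10, 0.003, -0.002, -0.001]]Traceback (most recent call last):
  File "stw.py", line 7, in <module>
    s=(z>16)&(z<26)&(sx<-18)&(sx>-60)&(abs(sy-10)<80); print("lip",s.sum(),np.percentile(sx[s],[2,50,98]).round(1),"sy",np.percentile(sy[s],[1,99]).round(1),"slope",np.polyfit(sy[s],sx[s],1)[0].round(4),np.median(z[s]).round(1))
                                                                           ~~~~~~~~~~~~~^^^^^^^^^^^^^^^^^
    return _quantile_unchecked(
        a, q, axis, out, overwrite_input, method, keepdims, weights)
    return _ureduce(a,
                    func=_quantile_ureduce_func,
    ...<5 lines>...
                    overwrite_input=overwrite_input,
                    method=method)
    r = func(a, **kwargs)
    result = _quantile(arr,
                       quantiles=q,
    ...<2 lines>...
                       out=out,
                       weights=wgt)
    slices_having_nans = np.isnan(arr[-1, ...])
                                  ~~~^^^^^^^^^
IndexError: index -1 is out of bounds for axis 0 with size 0
```

Call:
move_arm(deltas=[[1,5,10,0.002,0,0],[1,5,10,0.002,0,0],[0,3,7,0.002,0,0],[0,0,0,0,0,0],[0,0,0,0,0,0]])

```text
t: 48.37
ee_pos: [440.7, 353.0, 126.4]
orientation: [-0.538, -2.971, 0.57]
ft_force: [0.1, -0.5, -3.1]
width: 9.1
```

```bash
python3 pt.py 440.2 352.4 106 69.7 0.38 4; python3 - <<'E'
from h import *
from workcell import ctrl,eyes
for n in ("wrist","scene"):
    d=eyes.get_image(n); f=np.clip(d["frame"][:,:,::-1].astype(float)*1.5,0,255).astype(np.uint8)
    if n=="scene": f=up(f,380,270,540,410,4)
    cv2.imwrite(f"pics/s_{n}.png",f)
o=ctrl.get_obs(); p=o["ee_pos"]; m=R.from_rotvec(o["orientation"]).as_matrix(); foot=p+m[:,2]*101.5
c=np.array([438.,335.]); a=np.radians(69.7); ex=np.array([np.cos(a),np.sin(a)]);ey=np.array([-ex[1],ex[0]])
print("foot sx",(foot[:2]-c)@ex,"sy",(foot[:2]-c)@ey,"z",foot[2])
E
```

```text
48.37 [440.7 353.  126.4] jaw 69.5 tilt toward jaw 0.379 roll x 0.002 w 9.1 F [ 0.1 -0.5 -3.1] q [ 0.75  0.62  1.6  -0.17  1.26 -0.39]
[[0, 2, 5, 0, -0.001, -0.001], [0, 2, 5, 0, -0.001, -0.001], [0, 1, 5, 0, -0.001, -0.001], [0, 2, 4, 0.001, 0, 0]]
foot sx -19.72111775734383 sy 3.95525686999839 z 32.47278359284529
```

View pics/s_scene.png

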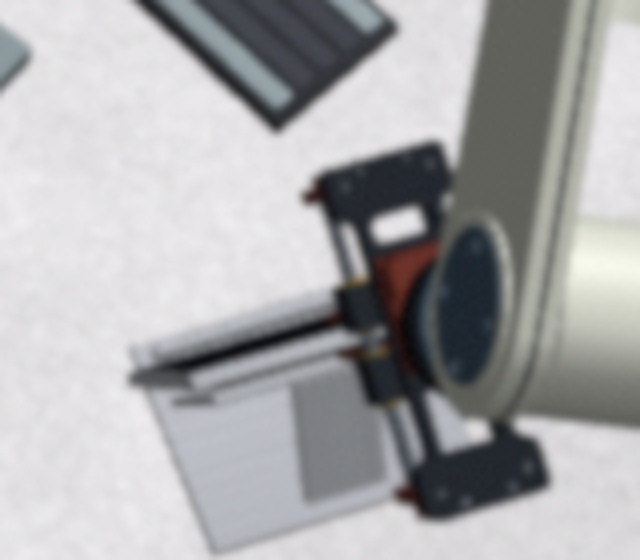

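View pics/s_wrist.png

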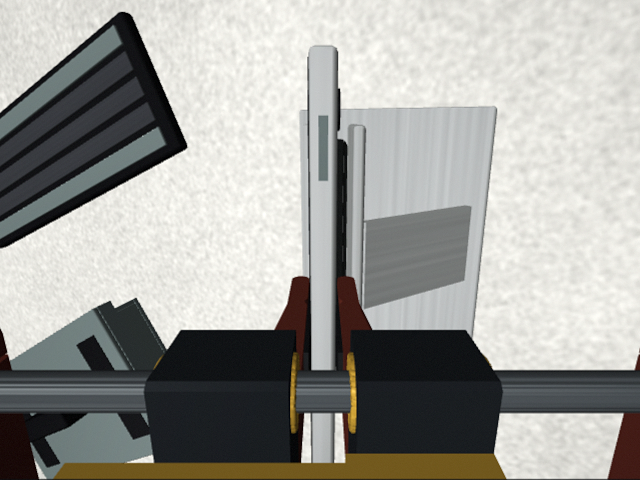

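The foot hangs between lip and rest (wrist: rest edge at (357,200), just right of the tablet). Lowering straight down.

Call:
move_arm(deltas=[[0,2,5,0,0,0],[0,2,5,0,0,0],[0,1,4,0,0,0],[0,0,0,0,0,0],[0,0,0,0,0,0]])

```text
t: 48.88
ee_pos: [441.4, 353.0, 111.8]
orientation: [-0.539, -2.974, 0.566]
ft_force: [0.5, -0.1, -2.3]
width: 8.8
```

```bash
cat > foot.py <<'E'
from h import *
from workcell import ctrl
o=ctrl.get_obs(); p=o["ee_pos"]; m=R.from_rotvec(o["orientation"]).as_matrix(); foot=p+m[:,2]*101.5
c=np.array([438.,335.]); a=np.radians(69.7); ex=np.array([np.cos(a),np.sin(a)]);ey=np.array([-ex[1],ex[0]])
print("foot sx",((foot[:2]-c)@ex).round(1),"sy",((foot[:2]-c)@ey).round(1),"z",foot[2].round(1))
E
python3 foot.py; python3 pt.py 440.2 352.4 104 69.7 0.38 3
```

```text
foot sx -19.2 sy 3.2 z 17.4
48.88 [441.4 353.  111.8] jaw 69.5 tilt toward jaw 0.376 roll x 0.0 w 8.8 F [ 0.5 -0.1 -2.3] q [ 0.74  0.64  1.61 -0.18  1.24 -0.38]
[[0, 1, 3, 0.001, -0.001, -0.001], [0, 0, 2, 0.001, 0, -0.001], [1, 1, 3, 0.002, -0.001, -0.002]]
```

Call:
move_arm(deltas=[[0,0,2,0,0,0],[0,0,2,0,0,0],[0,0,2,0,0,0],[0,0,0,0,0,0]])

```text
t: 49.22
ee_pos: [440.7, 350.8, 105.9]
orientation: [-0.539, -2.974, 0.566]
ft_force: [0.6, -0.3, -2.5]
width: 8.9
```

```bash
python3 foot.py; python3 pt.py 440.2 352.4 104 69.7 0.38 3
```

```text
foot sx -21.5 sy 3.1 z 11.5
49.22 [440.7 350.8 105.9] jaw 69.5 tilt toward jaw 0.376 roll x -0.0 w 8.9 F [ 0.6 -0.3 -2.5] q [ 0.74  0.65  1.62 -0.18  1.22 -0.38]
[[0, 1, 0, 0.001, -0.001, -0.001], [1, 0, 1, 0.002, 0, -0.002], [0, 1, 0, 0.001, -0.001, -0.001]]
```

Call:
move_arm(deltas=[[0,1,1,0,0,0],[0,0,1,0,0,0],[0,0,0,0,0,0]])

```text
t: 49.47
ee_pos: [441.0, 351.4, 104.1]
orientation: [-0.54, -2.975, 0.565]
ft_force: [-0.6, -0.3, -2.2]
width: 9.0
```

```bash
python3 foot.py; python3 pt.py 440.2 352.4 104 69.7 0.38 3
```

```text
foot sx -20.8 sy 3.1 z 9.7
49.47 [441.  351.4 104.1] jaw 69.4 tilt toward jaw 0.375 roll x -0.0 w 9.0 F [-0.6 -0.3 -2.2] q [ 0.74  0.65  1.62 -0.18  1.22 -0.38]
[[0, 0, 0, 0.002, 0, -0.001], [1, 0, 0, 0.001, -0.001, -0.002], [0, 1, 0, 0.002, 0, -0.001]]
```

Call:
move_arm(deltas=[[0,0,1,0,0,0],[0,0,1,0,0,0],[0,0,0,0,0,0]])

```text
t: 49.72
ee_pos: [441.1, 351.5, 104.3]
orientation: [-0.54, -2.976, 0.563]
ft_force: [-0.3, -0.0, -3.5]
width: 8.5
```

```bash
python3 foot.py; python3 pt.py 440.2 352.4 104 69.7 0.38 3
```

```text
foot sx -20.5 sy 2.9 z 9.8
49.72 [441.1 351.5 104.3] jaw 69.4 tilt toward jaw 0.374 roll x -0.001 w 8.5 F [-0.3 -0.  -3.5] q [ 0.74  0.65  1.62 -0.18  1.22 -0.38]
[[0, 0, 0, 0.002, 0, -0.002], [1, 0, 0, 0.002, 0, -0.001], [0, 1, 0, 0.002, -0.001, -0.002]]
```

Call:
move_arm(deltas=[[0,0,2,0,0,0],[0,0,2,0,0,0],[0,0,0,0,0,0]])

```text
t: 49.97
ee_pos: [441.4, 351.9, 104.5]
orientation: [-0.541, -2.978, 0.56]
ft_force: [0.1, -0.5, -4.1]
width: 8.6
```

```bash
python3 foot.py; python3 pt.py 440.2 352.4 104 69.7 0.38 3
```

```text
foot sx -19.8 sy 2.7 z 9.9
49.97 [441.4 351.9 104.5] jaw 69.4 tilt toward jaw 0.371 roll x -0.002 w 8.6 F [ 0.1 -0.5 -4.1] q [ 0.74  0.65  1.62 -0.18  1.22 -0.38]
[[0, 0, 0, 0.003, 0, -0.002], [1, 0, 0, 0.003, 0, -0.002], [0, 0, 0, 0.003, 0, -0.001]]
```

Call:
move_arm(deltas=[[0,1,3,0,0,0],[0,0,3,0,0,0]])

```text
t: 50.13
ee_pos: [442.4, 353.1, 103.5]
orientation: [-0.543, -2.981, 0.556]
ft_force: [-5.2, 4.9, 26.3]
width: 8.7
```

```bash
python3 foot.py; python3 pt.py 440.2 352.4 104 69.7 0.38 3
```

```text
foot sx -18.0 sy 2.0 z 8.8
50.13 [442.4 353.1 103.5] jaw 69.3 tilt toward jaw 0.368 roll x -0.004 w 8.7 F [-5.2  4.9 26.3] q [ 0.74  0.65  1.62 -0.18  1.21 -0.38]
[[1, 0, 0, 0.004, 0.001, -0.002], [0, -1, 0, 0.004, 0.001, -0.002], [1, 0, 0, 0.004, 0, -0.002]]
```

The foot is on the plate (26 N). I'll ease off and look before releasing.

Call:
move_arm(deltas=[[0,0,-1,0,0,0],[0,0,0,0,0,0]])

```text
t: 50.3
ee_pos: [442.8, 353.8, 105.5]
orientation: [-0.543, -2.982, 0.554]
ft_force: [-1.2, -0.1, -1.8]
width: 8.5
```

```bash
python3 foot.py; python3 pt.py 440.2 352.4 104 69.7 0.38 3; python3 - <<'E'
from h import *
from workcell import ctrl,eyes
d=eyes.get_image("wrist"); f=np.clip(d["frame"][:,:,::-1].astype(float)*1.5,0,255).astype(np.uint8)
cv2.imwrite(f"pics/u_wrist.png",f)
E
```

```text
foot sx -17.1 sy 1.7 z 10.7
50.3 [442.8 353.8 105.5] jaw 69.3 tilt toward jaw 0.367 roll x -0.005 w 8.5 F [-1.2 -0.1 -1.8] q [ 0.74  0.64  1.61 -0.18  1.22 -0.38]
[[1, -1, 1, 0.004, 0.001, -0.002], [0, 0, 1, 0.005, 0.001, -0.002], [1, -1, 0, 0.004, 0.001, -0.002]]
```

View pics/u_wrist.png

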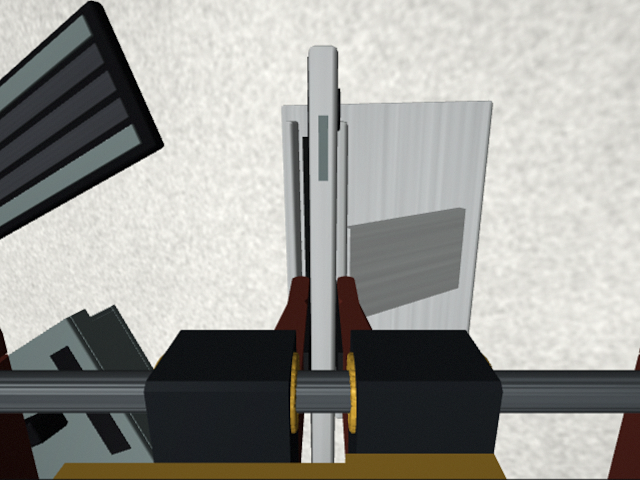

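The tablet sits behind the lip (293,190), with its back almost on the rest's edge (343,200). Releasing with a small opening first.

Call:
move_arm(deltas=[[0,0,1,0,0,0],[0,0,0,0,0,0]], hand=0.7)

```text
t: 50.52
ee_pos: [442.5, 352.9, 103.4]
orientation: [-0.542, -2.982, 0.556]
ft_force: [0.2, 0.2, 0.1]
width: 12.9
```

Call:
move_arm(deltas=[[0,0,0,0,0,0],[0,0,0,0,0,0],[0,0,0,0,0,0]], hand=0.55)

```text
t: 50.77
ee_pos: [442.3, 352.2, 102.4]
orientation: [-0.542, -2.98, 0.558]
ft_force: [0.8, 0.4, -0.3]
width: 19.8
```

```bash
python3 foot.py; python3 pt.py 440.2 352.4 104 69.7 0.38 3; python3 - <<'E'
from h import *
from workcell import ctrl,eyes
d=eyes.get_image("wrist"); f=np.clip(d["frame"][:,:,::-1].astype(float)*1.5,0,255).astype(np.uint8)
cv2.imwrite(f"pics/v_wrist.png",f)
E
```

```text
foot sx -19.0 sy 1.7 z 7.7
50.77 [442.3 352.2 102.4] jaw 69.3 tilt toward jaw 0.369 roll x -0.004 w 19.8 F [ 0.8  0.4 -0.3] q [ 0.74  0.65  1.62 -0.18  1.21 -0.38]
[[1, 0, 0, 0.004, 0.001, -0.002], [1, -1, -1, 0.003, 0.001, -0.002], [0, 0, 0, 0.004, 0, -0.002]]
```

View pics/v_wrist.png

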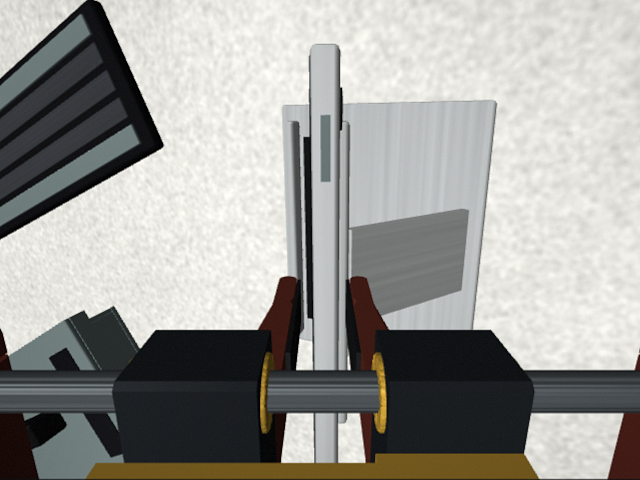

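The tablet stands free between the fingers, with clearance on both sides. I'll open slightly more and withdraw along the tool axis.

Call:
move_arm(deltas=[[0,0,0,0,0,0],[0,0,-5,0,0,0],[0,0,-10,0,0,0],[0,0,-10,0,0,0]], hand=0.42)

```text
t: 51.15
ee_pos: [444.4, 359.8, 125.5]
orientation: [-0.542, -2.977, 0.563]
ft_force: [0.7, 0.0, -0.5]
width: 25.6
```

```bash
python3 pt.py 460 400 250 69.7 0.38 3
```

```text
51.15 [444.4 359.8 125.5] jaw 69.3 tilt toward jaw 0.373 roll x -0.002 w 25.6 F [ 0.7  0.  -0.5] q [ 0.75  0.63  1.59 -0.17  1.26 -0.38]
[[0, -1, -26, 0.001, 0, -0.001], [0, -1, -26, 0.001, 0, -0.001], [0, -1, -27, 0.002, 0, -0.001], [0, -1, -26, 0.001, 0, -0.001], [-1, -2, -27, 0.002, 0, -0.002]]
```

Call:
move_arm(deltas=[[0,0,-15,0,0,0],[0,0,-20,0,0,0],[0,0,-25,0,0,0],[0,0,-30,0,0,0],[0,0,-25,0,0,0]])

```text
t: 51.57
ee_pos: [458.4, 400.3, 239.0]
orientation: [-0.541, -2.973, 0.567]
ft_force: [0.0, 0.1, 0.1]
width: 25.4
```

```bash
python3 p.py 420 200 280 60
```

```text
51.57 [458.4 400.3 239. ] jaw 69.4 w 25.4
[[-6, -34, 6, -0.063, 0.005, 0.027], [-7, -34, 4, -0.063, 0.005, 0.027], [-7, -34, 2, -0.062, 0.005, 0.027], [-9, -33, -1, -0.063, 0.005, 0.027], [-9, -33, -3, -0.062, 0.005, 0.027]]
[[-10, -33, -4, -0.063, 0.006, 0.027]]
```

Call:
move_arm(deltas=[[0,-10,-40,-0.06,0,0],[0,-15,-40,-0.06,0,0],[-10,-30,-15,-0.06,0,0],[-10,-35,-10,-0.06,0,0],[-10,-35,0,-0.06,0,0]])

```text
t: 51.98
ee_pos: [458.0, 316.0, 376.9]
orientation: [-0.544, -3.092, 0.083]
ft_force: [1.0, -0.5, 0.3]
width: 25.5
```

Call:
move_arm(deltas=[[-10,-35,0,0,0,0],[-10,-35,0,0,0,0],[-10,-35,0,0,0,0],[-10,-35,0,0,0,0],[0,0,0,0,0,0]])

```text
t: 52.4
ee_pos: [445.4, 160.7, 396.3]
orientation: [0.543, 3.079, -0.064]
ft_force: [-0.5, -0.2, 0.2]
width: 25.1
```

Call:
move_arm(deltas=[[-10,-35,0,0,0,0],[-10,-35,0,0,0,0],[-10,-35,0,0,0,0],[-10,-35,0,0,0,0],[0,0,0,0,0,0]])

```text
t: 52.82
ee_pos: [434.5, 11.1, 409.5]
orientation: [0.537, 3.07, -0.058]
ft_force: [-0.0, 0.3, -0.1]
width: 25.4
```

```bash
python3 lidz.py; python3 - <<'E'
from h import *
from workcell import ctrl,eyes
c=np.array([438.,335.])+18*np.array([np.cos(np.radians(69.7)),np.sin(np.radians(69.7))]); a=np.radians(69.7); ex=np.array([np.cos(a),np.sin(a)]);ey=np.array([-ex[1],ex[0]])
for n in ("top","scene"):
    d=eyes.get_image(n); f=np.clip(d["frame"][:,:,::-1].astype(float)*1.6,0,255).astype(np.uint8); cv2.imwrite(f"pics/x_{n}.png",f)
    W=cloud(d).reshape(-1,3); q=W[:,:2]-c; sx=q@ex; sy=q@ey; z=W[:,2]
    s=(z>125)&(z<160)&(abs(sx)<80)&(abs(sy)<130); print(n,"top edge sx",np.percentile(sx[s],[2,50,98]).round(1),"sy",np.percentile(sy[s],[1,99]).round(1),"zmax",np.percentile(z[s],95).round(1),"yaw slope",np.polyfit(sy[s],sx[s],1)[0].round(3))
    for lo in range(30,130,20):
        s=(z>lo)&(z<lo+8)&(abs(sx)<70)&(abs(sy)<95); 
        if s.sum()>10: print("  z",lo+4,s.sum(),np.percentile(sx[s],[3,50,97]).round(1))
E
```

```text
scene [(-110, 112, 52.4), (-95, 107, 52.0), (-60, 111, 52.0), (50, 117, 52.3), (95, 124, 52.4)] rect [527.2  -7.3] [151. 237.] 10.6 edges bx [-70.5  75.6] by [-112.4  120. ]
top [(-110, 193, 52.9), (-95, 193, 53.0), (-60, 87, 52.7), (50, 38, 52.6), (95, 101, 53.3)] rect [528.3 -10.8] [147. 234.] 11.2 edges bx [-70.4  74.9] by [-116.6  115.6]
wrist [(-110, 217, 52.9), (-95, 340, 53.4), (-60, 413, 53.0), (50, 450, 53.0), (95, 474, 53.2)] rect [527.3 -11.1] [147. 234.] 11.2 edges bx [-71.3  73.2] by [-115.1  115.6]
52.9667 [435.1  15.4 408.8] [ 0.5 -0.   0.8] 25.474220119960123
top top edge sx [ 3.1  8.9 17.2] sy [-99.7  95.1] zmax 138.7 yaw slope 0.001
  z 34 69 [-33.4 -30.5 -27.7]
  z 54 137 [-25.9 -22.9 -20.2]
  z 74 219 [-18.1 -15.1 -11.9]
  z 94 297 [-11.1  -7.5  -4.2]
  z 114 348 [-3.5  0.2  3.4]
scene top edge sx [ 7.9 15.4 20.3] sy [-98.9  97. ] zmax 138.1 yaw slope 0.001
  z 34 113 [-28.8  39.8  47.4]
  z 54 105 [-21.7  24.1  30.6]
  z 74 101 [-13.5   9.1  15.6]
  z 94 53 [-6.2 -3.5 10.4]
  z 114 24 [1.4 3.  4. ]
```

View pics/x_top.png

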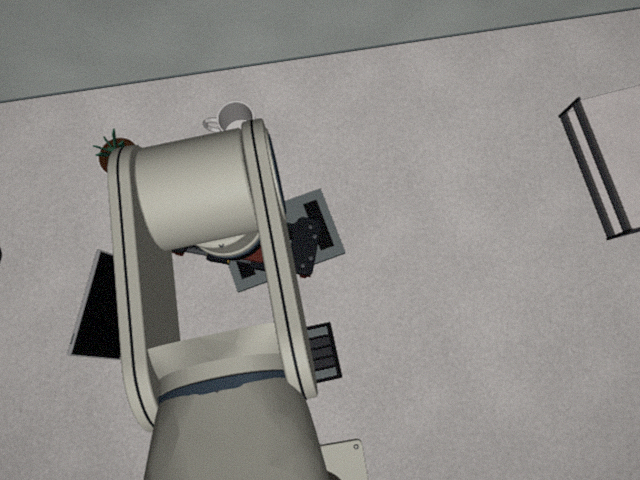

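View pics/x_scene.png

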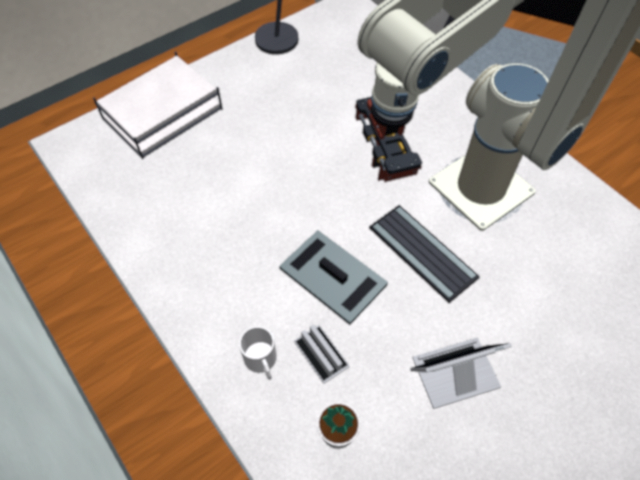

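Call:
move_arm(deltas=[[0,0,0,0,0,0],[0,0,0,0,0,0],[0,0,0,0,0,0]])

```text
t: 53.32
ee_pos: [435.2, 19.6, 407.9]
orientation: [0.521, 3.076, -0.054]
ft_force: [0.0, 1.0, -0.2]
width: 25.5
```

```bash
python3 -c "
from workcell import ctrl
o=ctrl.get_obs(); print(o['t'],abs(o['qvel']).max(),o['ft_force'])
print(ctrl.close_job())"
```

```text
53.3167 0.025018682633853248 [ 0.00495957  0.99349705 -0.24398251]
the job is handed in; nothing more can be done
None
```

I packed all five small things into the box, put the lid on and pressed it home, and leaned the tablet on the reading stand. The job was handed in at about 53 s; it reports no verdict.

**Last checks**
- **Small things:** before the lid went on, all five lay flat in one row below the rim. The first try at the tin closed too late and missed; the tin hadn't moved, and the second grasp held.
- **Lid:** the plate top read 52 to 53 mm at both ends in all three views (home is 53 mm). It is about 2 mm off the box's centre, with the same heading to about 0.2° (0.5° in the scene view).
- **Tablet:** it leans back about 0.37 rad with its foot between lip and rest, about 36 mm in front of the stand's origin. It is within about 2 mm of centre and square to the stand, and the black screen faces out.
- **Bystanders:** the mug and plant look unmoved in the final pictures; I did not measure their positions.

**What disagreed or went roughly**
- The top and scene cameras differ by about 4 mm in y and 2 mm in height, so I used averages and checked with the wrist camera.
- The charger and stapler briefly rubbed the box wall or each other, at about 9 to 12 N.
- Wrist force peaked at 57 N while pressing the lid through the fingertips. The tablet's foot met the stand's plate at 26 N.

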